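Pry open the lamp bay of an LC detector

ROBOT

A 7-joint arm with a two-finger parallel gripper is mounted at the origin on the work surface. World frame = base frame: x ahead of the robot, y to its left, z up, the work surface at z = 0. Lengths are in m, angles in rad, forces in N, time in s.
With the tool pointing down it reaches from about 0.425 to 0.875 m from the base axis. Payload 4.7 kg.
Tool frame: the origin (TCP) lies at the very end of the fingers, on their centre line; the grasp point (between the pads) lies 19 mm behind it; z points along the fingers, y is the direction in which the jaws open and shut (so a half turn about z gives the same grasp; the last joint's range is limited). The gripper opens to 87 mm and grips with 3 to 60 N. Pads are 19 mm wide; open, the fingers measure 117 mm over their backs; the gripper's body (75 mm by 190 mm) begins 51 mm behind the grasp point.
Start: joints at [-1.118, 0.321, -0.07, 1.45, 0.023, 1.371, -0.057], TCP at [0.276, 0.588, 0.223] pointing down, gripper open.
Joint ranges: [-2.86, 2.86], [-0.3, 2.09], [-1.38, 1.24], [0.06, 2.45], [-1.56, 4.7], [0.09, 2.05], [-2.69, 2.69]. Speed limits (rad/s): [2.57, 2.57, 3.14, 3.14, 3.14, 3.14, 3.14].

INTERFACE

Orientations are given as a rotation vector (axis times angle).
In Python, from bench import ctrl, get_image, camera_info gives the robot as it stands.
- The arm moves only by the tool carry_out, never from a script. Its argument "commands" is a list of rows, each an object of numbers: "tx", "ty", "tz": the shift along the tool's x, y, z in m; "rx", "ry", "rz": the turn, a rotation vector about the tool's x, y, z in rad; "jaw": the opening, from 0 (shut) to 1 (fully open). In form: [{"tx": .., "ty": .., "tz": .., "rx": .., "ry": .., "rz": .., "jaw": ..}, ...]. A call has 1 to 12 rows; each row is the pose to reach, as a shift and turn from the pose commanded when the call began, along the tool's axes at that moment; what a row does not reach only later rows make up. A row lasts 1/8 s, in which the tool goes at most 62.5 mm and 10.7 degrees, less where a joint would pass 70% of its speed; a pose out of reach is approached as far as the arm can. A call with a gripper value outside its range is refused whole. The fingers move at their own pace and stop on an object; "grip_force" is the grip in N (left out, the last holds). Time passes only in rows, so rows that repeat a pose let the fingers close. It gives the time, the measured TCP pose, the force and the opening at its end, in the units of the state.
- ctrl.get_state(): the state, without advancing time (a new reading comes with each control period).
- get_image(name): name is "side" or "top"; returns the picture (420x560x3 uint8, red, green, blue); there is no depth.
- camera_info(name): a dict with "intrinsics" (3x3 intrinsics, pixels), "R" (3x3) and "t" (3): a world point X has camera coordinates R X + t. Camera axes: x right, y down, z forward; pixel columns grow to the right and rows downward; lengths in m; the calibration is good to about 2 mm. A picture is of the moment at which its call begins. camera_info takes no time and is no camera call.
- ctrl.close_job(): hands the job in, once; it reports no verdict.
The state is a dict: "time": time; "joint_positions": joint angles; "qd": joint speeds; "joint_torque": joint torques, N m; "position": TCP position; "tool_rot": TCP orientation; "ft_force": force on the tool from outside, world axes, zero at the start; "torque": the same for the moment, N m; "grip_width": opening from 0.0 (shut) to 1.0 (fully open).
Only numpy, scipy, OpenCV 4.12 (cv2) and the standard library are available. Lean on these libraries where they do the work, as an engineer would, in place of code of your own. Each camera call takes 0.05 s, during which the arm holds its last target.

TASK

Open the lamp bay of the detector so that its lamp can be changed: take the pry tool out of its foam, hold it by its handle, push the blade into the notch at the front edge of the snap-in bay cover and lever the cover up until it snaps free. Then lay the tool flat on the bench, and lift the cover off and set it down, not drop it, outer face up in the empty parts tray. Leave the bottle, the beaker, the small jar and the vial rack where they stand.

Things in the scene. Friction and masses are not known exactly. Their poses are not given: they have to be found in the camera images.
- tool_mid (a point): Centre of the loose pry tool (0.1 kg), 190 mm long, lying flat; x runs from handle to blade, z up. Grey box-shaped plastic handle x = -95 to +5 mm, 26 mm wide (y), 22 mm high. Flat steel blade x = 5 to 95, 14 mm wide, half-way up the handle (11 mm above what it lies on). At the start only the blade's front 50 mm (x = 45 to 95) lie free, over the finger well; the rest is sunk in the foam.
- tool_tip (a point): Tip of the pry tool's blade, 95 mm ahead of tool_mid along the tool's x axis, on the blade's mid-plane. The blade is 3.5 mm thick, its last 12 mm 2 mm.
- foam_tray: Fixed tool tray with dark foam, 250 mm (x) by 160 mm (y), rim 37 mm, foam 34 mm high; origin at the centre of its underside. The tool lies along the tray's x axis, tool_mid 21 mm above the bench at the tray's centre. The finger well round the blade spans x = 45 to 121, y = -62 to 62 mm, its floor 6 mm above the bench. Hex keys and socket are part of the tray.
- notch (a point): Pry edge: middle of the notch's lower edge, at the upper front edge of the detector, 98 mm above the bench; x points level into the case, away from the robot, z up. The notch is 26 mm wide (y +-13), 7 mm high (z 0 to 7), between the case's 8 mm thick front wall (below, the fulcrum) and the cover's plate (above). Behind the wall the bay is hollow: a level blade can go in 35 mm.
- detector: Fixed instrument, light case 260 mm wide (y +-130), deck 110 mm above the bench. Origin on the bench under the pry edge, x into the case: deck x = 0 to 300 mm. In front, a control panel slopes down at 45 degrees from the pry edge to x = -53 mm, z = 45 mm, below which the face is upright.
- cover_mid (a point): Centre of the bay cover's plate (dark plastic, 0.08 kg): 100 mm long (x), 62 mm wide (y), 5 mm thick, axes as the detector's while closed. Under it hang two skirts 20 mm deep at y = +-24 and, in front, a 7 mm lip with the notch in its middle. Closed it is flush with the deck, nothing to grip: plate centre 107.5 mm above the bench, 50 mm behind the pry edge.
- cover_front (a point): Middle of the cover plate's front edge, 49.5 mm from cover_mid; 9.5 mm above the notch point when closed. Two spring catches near this end hold it with some 8 to 15 N; the rear end just rests. With the blade 25 to 30 mm in, the handle pushed down some 25 degrees (blade tip up) snaps it free. It then rests on the catches, front about 14 mm proud, and can be gripped by its sides.
- parts_tray: Fixed, empty open metal tray, 200 mm (x) by 160 mm (y), 30 mm high, walls and floor 4 mm; origin at the centre of its underside. A cover lying in it on its skirts has cover_mid 26.5 mm above the bench.
- bottle_mid (a point): Centre of a capped amber glass bottle standing on the bench, 58 mm in diameter, 105 mm high; leave it standing.
- beaker_mid (a point): Centre of a glass beaker standing on the bench, 68 mm in diameter, 85 mm high; leave it standing.
- jar_mid (a point): Centre of a small lidded glass jar standing on the detector's deck to the left of the cover, 32 mm in diameter, 32 mm high; leave it standing.
- vial_rack_mid (a point): Centre of the base of a rack of vials standing on the detector's deck behind the cover, 60 mm by 120 mm, 38 mm high in all (this point is 11 mm above the deck); leave it standing.
Things that resemble listed ones, but are neither listed nor needed, are in the scene too. Of the things like the part that bears cover_mid, leave any that is brown or yellow; of the rest the larger one is meant.

How it is judged:
On the way, in this order (a step that is already met when the one before it is completed fails the run):
1. the cover is levered out of its catches with the tool's blade in the notch, the tool held by its handle (contact force between the fingers and cover below 0.1 N and contact force between the fingers and pry_tool above 0.5 N and z of cover_front in the frame of notch above 0.017 m and x of tool_tip in the frame of notch above 0.004 m and y of tool_tip in the frame of notch between -0.02 and 0.02 m and x of the grasp point in the frame of tool_mid below 0.003 m), for 0.1 s.
2. the tool is brought down to the bench in the fingers (height (world z) of tool_mid below 0.035 m and contact force between the fingers and pry_tool above 0.5 N).
3. the cover is lowered into the parts tray in the fingers (contact force between the fingers and cover above 0.3 N and z of cover_mid in the frame of parts_tray below 0.05 m and x of cover_mid in the frame of parts_tray between -0.075 and 0.075 m and y of cover_mid in the frame of parts_tray between -0.06 and 0.06 m).
At the end, for the whole second after the job is handed in: The cover lies at rest, outer face up (within 0.12 rad), on the parts tray's floor, its centre within 60 mm (x) and 50 mm (y) of the tray's centre; the pry tool lies flat at rest on the bench itself; bottle, beaker, jar and vial rack are not tipped nor moved by more than 20 mm (x of cover_mid in the frame of parts_tray between -0.06 and 0.06 m and y of cover_mid in the frame of parts_tray between -0.05 and 0.05 m and z of cover_mid in the frame of parts_tray below 0.034 m and angle between cover_mid's own z axis and vertical below 0.12 rad and height (world z) of tool_mid below 0.0142 m and angle between tool_mid's own x axis and vertical between 1.47 and 1.67 rad and linear speed of each of cover, pry_tool below 0.02 m/s); the robot touches nothing.
It fails at once if the bottle is pushed more than 20 mm or tipped (distance of bottle_mid from where it was at the start of the episode above 0.02 m or angle between bottle_mid's own z axis and vertical above 0.35 rad).
It fails at once if the beaker is pushed more than 20 mm or tipped (distance of beaker_mid from where it was at the start of the episode above 0.02 m or angle between beaker_mid's own z axis and vertical above 0.35 rad).
It fails at once if the vial rack is pushed more than 20 mm or tipped (distance of vial_rack_mid from where it was at the start of the episode above 0.02 m or angle between vial_rack_mid's own z axis and vertical above 0.35 rad).
It fails at once if the jar is pushed more than 20 mm or tipped (distance of jar_mid from where it was at the start of the episode above 0.02 m or angle between jar_mid's own z axis and vertical above 0.35 rad).
It also fails if it takes over 72 s, if anything falls off the work surface, if the arm or the gripper's body presses on something with over 40 N, if the wrist force passes 120 N, or if a joint passes its speed limit or range.

## Working session

There is one attempt and no reset: what is moved stays moved. The work goes in short steps, Python scripts to look and compute and a tool call to move; the robot and the scene stay as the last step left them, time stands still between calls to the robot, and variables do not carry over. Pictures are saved under pics/ and viewed, and the job is handed in when it is done.

Besides the shell and the picture viewer there is one more tool, called after "Call:" as name([rows], argument=value, ...), one row to a line, values as JSON. carry_out: Moves the arm, as the interface text tells. Its arguments: {"type":"object","properties":{"commands":{"type":"array"},"grip_force":{"type":"number"}},"required":["commands"]}

```bash
mkdir -p pics; python3 - <<'E'
from bench import ctrl,get_image,camera_info
import cv2
for n in("side","top"):
    cv2.imwrite(f"pics/{n}0.png",cv2.resize(get_image(n),(784,588),interpolation=cv2.INTER_CUBIC)[:,:,::-1])
    cv2.imwrite(f"pics/{n}0raw.png",get_image(n)[:,:,::-1])
    print(camera_info(n))
print(ctrl.get_state())
E
```

```text
{'intrinsics': array([[509.86887886,   0.        , 274.20094835],
       [  0.        , 509.86887886, 212.74267177],
       [  0.        ,   0.        ,   1.        ]]), 'R': array([[ 0.77125156, -0.63645254,  0.00995966],
       [-0.43549125, -0.53900963, -0.72098266],
       [ 0.4642396 ,  0.55172165, -0.69288153]]), 't': array([-0.42422477,  0.30038401,  0.97412008])}
{'intrinsics': array([[446.76003087,   0.        , 279.43931169],
       [  0.        , 446.76003087, 207.89323685],
       [  0.        ,   0.        ,   1.        ]]), 'R': array([[ 0.00612322, -0.99997617,  0.00318931],
       [-0.98912545, -0.0065254 , -0.14692942],
       [ 0.14694673, -0.00225495, -0.98914184]]), 't': array([-0.00779024,  0.55312059,  1.33354178])}
{'time': 0.2, 'joint_positions': array([-1.11793982,  0.3215322 , -0.07006586,  1.45120405,  0.02258753,
        1.37080209, -0.05690378]), 'qd': array([ 3.85895711e-04, -4.66073738e-03, -1.16183562e-03, -1.75788635e-03,
       -2.94842972e-04,  1.08583967e-03,  4.56027546e-06]), 'joint_torque': array([ 3.27898006e-04, -4.91163146e+01, -4.03529629e-01, -3.12492943e+01,
       -6.37617032e-02,  4.05151758e-02,  9.59812905e-05]), 'position': array([0.27603679, 0.58811486, 0.22188667]), 'tool_rot': array([-6.83648822e-01, -3.06611875e+00,  1.79945747e-03]), 'ft_force': array([ 0.56981171, -0.84713421, -0.30644839]), 'torque': array([-0.00871023,  0.00715846,  0.04094525]), 'grip_width': 1.0003604405581203}
```

View pics/side0.png

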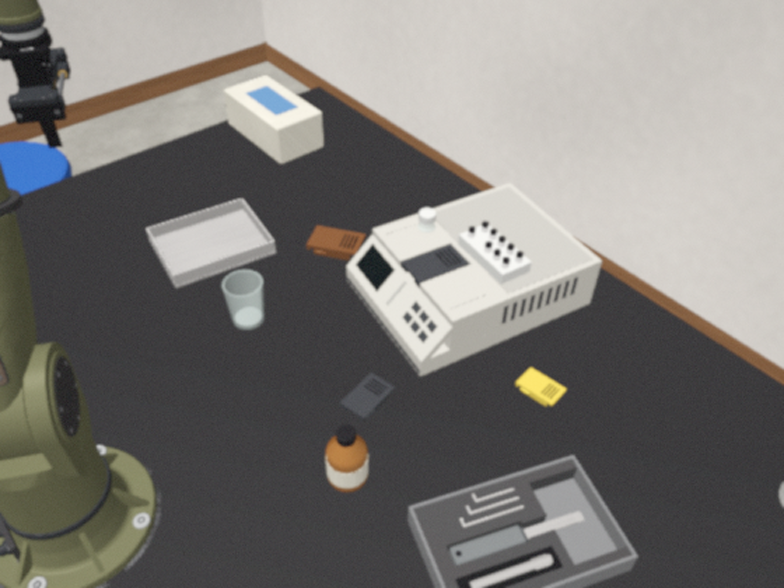

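View pics/top0.png

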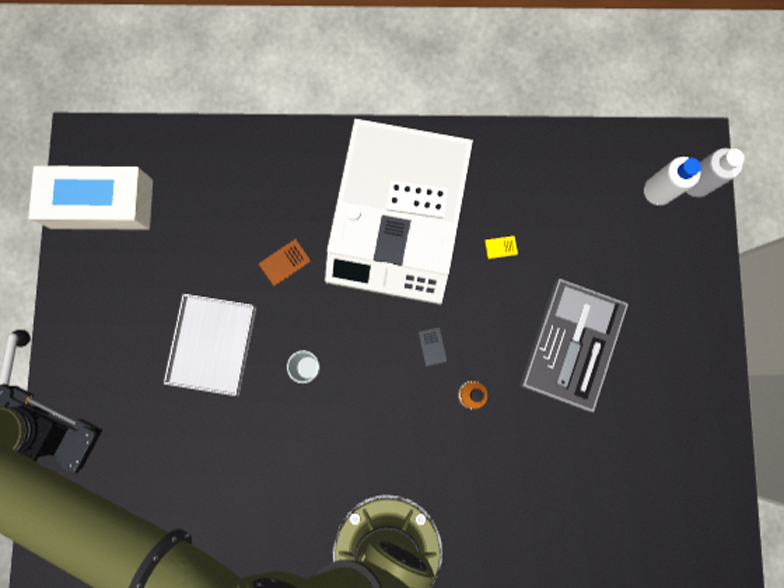

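```bash
cat >h.py <<'E'
import cv2,numpy as np
def crop(src,x0,y0,x1,y1,k,out):
    im=cv2.imread(src)[y0:y1,x0:x1]; im=cv2.resize(im,None,fx=k,fy=k,interpolation=cv2.INTER_CUBIC)
    s=10
    for x in range((x0//s+1)*s,x1,s):
        cv2.putText(im,str(x),((x-x0)*k-8,8),0,.33,(0,0,255),1); cv2.line(im,((x-x0)*k,10),((x-x0)*k,14),(0,0,255),1)
    for y in range((y0//s+1)*s,y1,s):
        cv2.putText(im,str(y),(0,(y-y0)*k+4),0,.33,(0,0,255),1)
    cv2.imwrite(out,im); print(im.shape)
E
python3 - <<'E'
from h import *
crop("pics/top0raw.png",228,80,342,220,4,"pics/c_det_top.png")
crop("pics/top0raw.png",370,195,454,297,5,"pics/c_foam_top.png")
crop("pics/side0raw.png",240,125,435,270,4,"pics/c_det_side.png")
crop("pics/side0raw.png",285,320,460,420,4,"pics/c_foam_side.png")
E
```

```text
(560, 456, 3)
(510, 420, 3)
(580, 780, 3)
(400, 700, 3)
```

View pics/c_det_top.png

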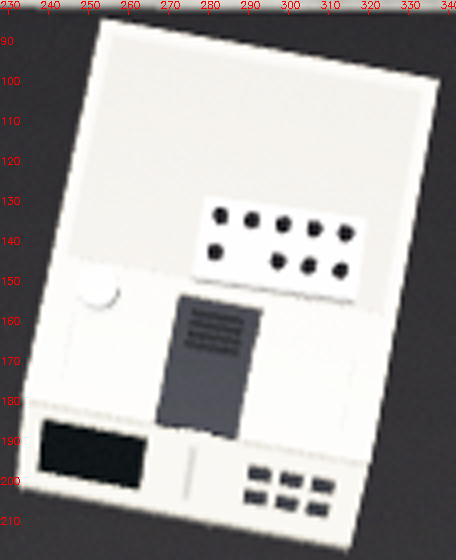

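View pics/c_foam_top.png

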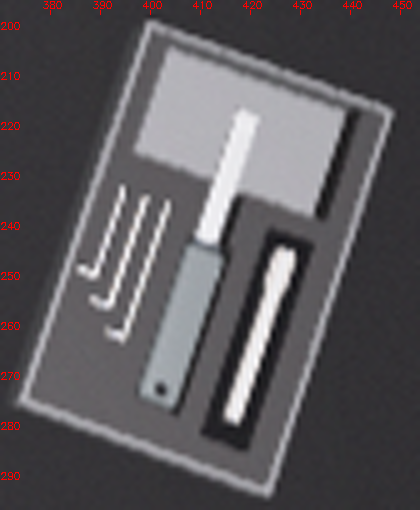

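View pics/c_det_side.png

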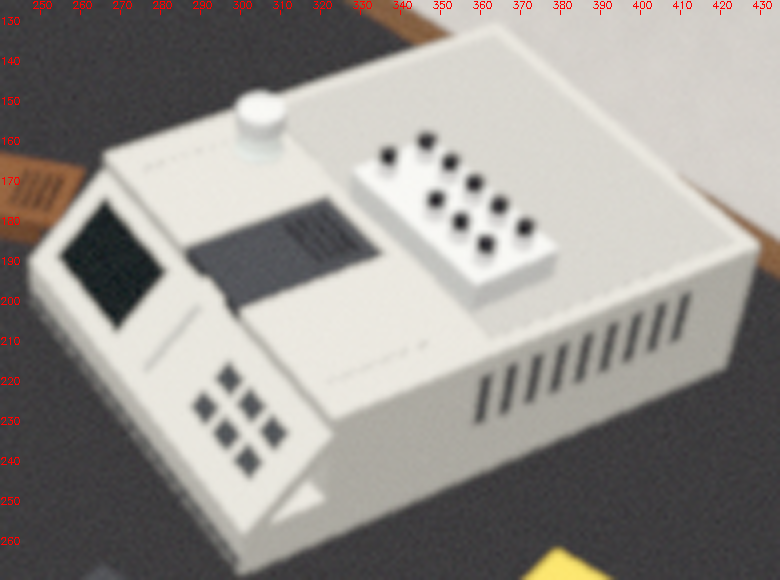

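View pics/c_foam_side.png

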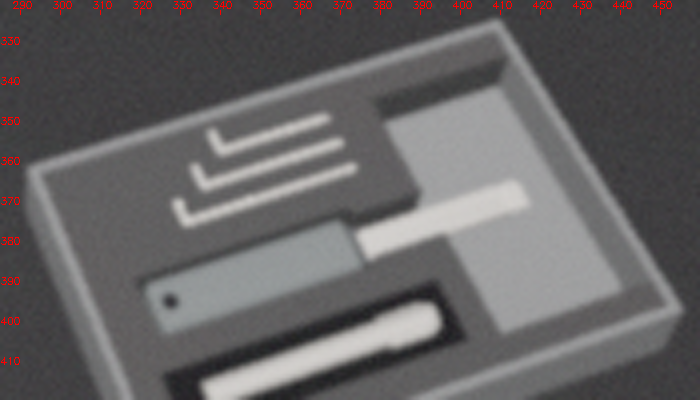

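```bash
cat >fit.py <<'E'
import numpy as np
from scipy.optimize import least_squares
from scipy.spatial.transform import Rotation as Ro
from bench import camera_info
C={n:camera_info(n) for n in("top","side")}
def proj(n,X):
    c=C[n]; p=np.asarray(X)@c["R"].T+c["t"]; q=p@np.asarray(c["intrinsics"]).T; return q[:,:2]/q[:,2:]
def tf(p,X):
    c,s=np.cos(p[2]),np.sin(p[2]); X=np.asarray(X,float); return np.c_[p[0]+c*X[:,0]-s*X[:,1],p[1]+s*X[:,0]+c*X[:,1],X[:,2]]
def fit(obs,g):
    o={n:(np.array([a[0] for a in v])/1000,np.array([a[1] for a in v],float)) for n,v in obs.items()}
    f=lambda p:np.concatenate([(proj(n,tf(p,X))-u).ravel() for n,(X,u) in o.items()])
    r=least_squares(f,g,loss="soft_l1",x_scale=[.01,.01,.01])
    for n,(X,u) in o.items(): print(n,(proj(n,tf(r.x,X))-u).round(1).tolist())
    return r.x
E
python3 - <<'E'
from fit import *
det=fit({"top":[((300,130,110),(253,84.5)),((300,-130,110),(338,100)),((0.5,31,110),(267.2,186.2)),((0.5,-31,110),(287.2,189.5)),((99.5,31,110),(273,153.7)),((99.5,-31,110),(293.5,157.7)),((-53,130,45),(233,201)),((-53,-130,45),(315.5,217))],
"side":[((300,130,110),(364.2,131.7)),((300,-130,110),(430,186.2)),((0.5,31,110),(286.2,187)),((0.5,-31,110),(299.5,202)),((99.5,31,110),(322.5,174.2)),((99.5,-31,110),(335.7,188)),((0,130,110),(266.2,165)),((0,-130,110),(323,229.5))]},[.6,0,-.2]);print("det",det)
# individual cameras
foam=fit({"top":[((125,80,37),(400,199.4)),((125,-80,37),(448.4,217.4)),((-125,-80,37),(424,293.8)),((-125,80,37),(374,275.8)),((95,0,21),(419,217))],
"side":[((125,80,37),(409.5,325.5)),((125,-80,37),(455.5,397)),((-125,80,37),(292.5,362)),((95,0,21),(415.5,367.5))]},[.5,-.4,-.3]);print("foam",foam)
k=1.4
pt=fit({"top":[((100,80,30),(183/k,295/k)),((100,-80,30),(255/k,306/k)),((-100,-80,30),(239/k,395/k)),((-100,80,30),(164/k,383/k))],
"side":[((100,80,30),(241/k,201/k)),((100,-80,30),(275/k,241/k)),((-100,-80,30),(176/k,283/k)),((-100,80,30),(147/k,236/k))]},[.5,.4,-.2]);print("pt",pt)
def cyl(t,s,z,g):
    return fit({"top":[((0,0,z[0]),(t[0]/k,t[1]/k))],"side":[((0,0,z[1]),(s[0]/k,s[1]/k))]},g)
print("bottle",cyl((476,395),(346,433),(105,105),[.4,-.15,0]))
print("beaker",cyl((303,364),(244,282),(85,85),[.4,.2,0]))
print("jar",cyl((354,214),(428,213),(142,142),[.6,.1,0]))
p=lambda a:tf(det,np.array([a])/1000)[0]
print("cover_mid",p((50,0,107.5)))
E
```

```text
top [[1.2, 0.1], [0.4, -0.1], [0.2, -0.8], [0.9, -0.2], [0.7, -0.4], [0.7, -0.6], [-0.1, -0.6], [0.7, -0.9]]
side [[-0.4, -1.3], [-0.6, 0.0], [-0.6, -0.4], [-0.3, 0.3], [-1.5, -0.4], [-0.3, 0.6], [-0.9, -1.4], [-0.2, 0.3]]
det [ 0.60339997  0.00134324 -0.18153468]
top [[-0.1, -0.9], [0.9, -0.9], [0.5, 0.0], [0.1, -0.8], [0.9, 0.2]]
side [[-0.4, -0.9], [-0.2, 0.3], [-1.1, -0.2], [-0.3, 0.5]]
foam [ 0.44062197 -0.40943068 -0.3510902 ]
top [[0.9, -0.7], [0.5, -1.4], [0.7, -0.0], [2.2, 1.2]]
side [[-0.2, -1.9], [-0.0, 0.0], [-1.5, -3.7], [-1.5, -4.2]]
pt [ 0.43532665  0.38706299 -0.1318737 ]
top [[1.6, -0.2]]
side [[-0.5, -0.5]]
bottle [ 0.33051364 -0.1834365   0.        ]
top [[0.4, -0.1]]
side [[-0.2, -0.4]]
beaker [0.39148908 0.17802134 0.        ]
top [[0.6, -1.4]]
side [[-1.3, 0.2]]
jar [0.70314071 0.07224814 0.        ]
cover_mid [ 0.65257836 -0.00768372  0.1075    ]
```

```bash
cat >plan.py <<'E'
import numpy as np
from scipy.spatial.transform import Rotation as Ro
from bench import ctrl
B=Ro.from_matrix(np.diag([1,-1,-1.]))
def ori(h,lean=0):  # heading of tool x, lean = turn about tool y
    return Ro.from_euler('z',h)*B*Ro.from_euler('y',lean)
def show(wps):
    s=ctrl.get_state(); p=np.array(s["position"]); R=Ro.from_rotvec(s["tool_rot"])
    M=R.as_matrix(); print("t",s["time"],"tcp",p.round(4),"x",M[:,0].round(3),"z",M[:,2].round(3),"grip",round(s["grip_width"],3),"F",np.round(s["ft_force"],1), "q",np.round(s["joint_positions"],2))
    for q,o in wps:
        print((R.inv().apply(np.array(q)-p)).round(4),(R.inv()*o).as_rotvec().round(3))
E
python3 - <<'E'
from plan import *
show([((.5,.05,.27),ori(1.2)),((.494,-.429,.15),ori(-.351)),((.494,-.429,.15),ori(-.3))])
E
```

```text
t 0.2 tcp [0.276  0.5881 0.2219] x [-0.905  0.425 -0.   ] z [-0.    -0.001 -1.   ] grip 1.0 F [ 0.6 -0.8 -0.3] q [-1.12  0.32 -0.07  1.45  0.02  1.37 -0.06]
[-0.4314 -0.3921 -0.0476] [-1.000e-03  1.000e-03  1.503e+00]
[-0.6294 -0.8281  0.0729] [0.000e+00 2.000e-03 3.054e+00]
[-0.6294 -0.8281  0.0729] [-0.000e+00  2.000e-03  3.003e+00]
```

Call:
carry_out([
  {"tx": -0.04, "ty": -0.04, "tz": -0.02, "rz": 0.15, "jaw": 0.5},
  {"tx": -0.08, "ty": -0.08, "tz": -0.04, "rz": 0.3, "jaw": 0.5},
  {"tx": -0.125, "ty": -0.12, "tz": -0.048, "rz": 0.45, "jaw": 0.5},
  {"tx": -0.17, "ty": -0.16, "tz": -0.048, "rz": 0.6, "jaw": 0.5},
  {"tx": -0.215, "ty": -0.2, "tz": -0.048, "rz": 0.75, "jaw": 0.5},
  {"tx": -0.26, "ty": -0.24, "tz": -0.048, "rz": 0.9, "jaw": 0.5},
  {"tx": -0.305, "ty": -0.28, "tz": -0.048, "rz": 1.05, "jaw": 0.5},
  {"tx": -0.35, "ty": -0.32, "tz": -0.048, "rz": 1.2, "jaw": 0.5},
  {"tx": -0.39, "ty": -0.36, "tz": -0.048, "rz": 1.35, "jaw": 0.5},
  {"tx": -0.43, "ty": -0.39, "tz": -0.048, "rz": 1.5, "jaw": 0.5},
  {"tx": -0.445, "ty": -0.435, "tz": -0.045, "rz": 1.65, "jaw": 0.5},
  {"tx": -0.465, "ty": -0.48, "tz": -0.035, "rz": 1.8, "jaw": 0.5},
])

```text
invalid input
```

```bash
python3 - <<'E'
from plan import *
show([((.494,-.429,.15),ori(-.351))])
E
```

```text
t 0.2 tcp [0.276  0.5881 0.2219] x [-0.905  0.425 -0.   ] z [-0.    -0.001 -1.   ] grip 1.0 F [ 0.6 -0.8 -0.3] q [-1.12  0.32 -0.07  1.45  0.02  1.37 -0.06]
[-0.6294 -0.8281  0.0729] [0.000e+00 2.000e-03 3.054e+00]
```

Call:
carry_out([
  {"tx": -0.04, "ty": -0.04, "tz": -0.02, "rx": 0, "ry": 0, "rz": 0.15, "jaw": 0.5},
  {"tx": -0.08, "ty": -0.08, "tz": -0.04, "rx": 0, "ry": 0, "rz": 0.3, "jaw": 0.5},
  {"tx": -0.125, "ty": -0.12, "tz": -0.048, "rx": 0, "ry": 0, "rz": 0.45, "jaw": 0.5},
  {"tx": -0.17, "ty": -0.16, "tz": -0.048, "rx": 0, "ry": 0, "rz": 0.6, "jaw": 0.5},
  {"tx": -0.215, "ty": -0.2, "tz": -0.048, "rx": 0, "ry": 0, "rz": 0.75, "jaw": 0.5},
  {"tx": -0.26, "ty": -0.24, "tz": -0.048, "rx": 0, "ry": 0, "rz": 0.9, "jaw": 0.5},
  {"tx": -0.305, "ty": -0.28, "tz": -0.048, "rx": 0, "ry": 0, "rz": 1.05, "jaw": 0.5},
  {"tx": -0.35, "ty": -0.32, "tz": -0.048, "rx": 0, "ry": 0, "rz": 1.2, "jaw": 0.5},
  {"tx": -0.39, "ty": -0.36, "tz": -0.048, "rx": 0, "ry": 0, "rz": 1.35, "jaw": 0.5},
  {"tx": -0.43, "ty": -0.39, "tz": -0.048, "rx": 0, "ry": 0, "rz": 1.5, "jaw": 0.5},
  {"tx": -0.445, "ty": -0.435, "tz": -0.045, "rx": 0, "ry": 0, "rz": 1.65, "jaw": 0.5},
  {"tx": -0.465, "ty": -0.48, "tz": -0.035, "rx": 0, "ry": 0, "rz": 1.8, "jaw": 0.5},
])

```text
time: 1.7
position: [0.4933, -0.0451, 0.2578]
tool_rot: [2.83, 1.364, 0.002]
ft_force: [1.0, -0.5, -0.5]
grip_width: 0.502
```

```bash
python3 - <<'E'
from plan import *
show([((.494,-.429,.15),ori(-.351))])
E
```

```text
t 1.7 tcp [ 0.4933 -0.0451  0.2578] x [0.623 0.782 0.001] z [ 0.001  0.    -1.   ] grip 0.502 F [ 1.  -0.5 -0.5] q [-0.51 -0.05  0.53  1.79  0.02  1.39 -0.65]
[-0.3     0.2397  0.1076] [-0.000e+00 -1.000e-03  1.249e+00]
```

Call:
carry_out([
  {"tx": -0.04, "ty": 0.03, "tz": 0.01, "rx": 0, "ry": 0, "rz": 0.15, "jaw": 0.5},
  {"tx": -0.08, "ty": 0.06, "tz": 0.02, "rx": 0, "ry": 0, "rz": 0.3, "jaw": 0.5},
  {"tx": -0.12, "ty": 0.095, "tz": 0.03, "rx": 0, "ry": 0, "rz": 0.47, "jaw": 0.5},
  {"tx": -0.16, "ty": 0.13, "tz": 0.04, "rx": 0, "ry": 0, "rz": 0.64, "jaw": 0.5},
  {"tx": -0.2, "ty": 0.16, "tz": 0.05, "rx": 0, "ry": 0, "rz": 0.8, "jaw": 0.5},
  {"tx": -0.24, "ty": 0.19, "tz": 0.07, "rx": 0, "ry": 0, "rz": 0.96, "jaw": 0.5},
  {"tx": -0.27, "ty": 0.215, "tz": 0.09, "rx": 0, "ry": 0, "rz": 1.1, "jaw": 0.5},
  {"tx": -0.3, "ty": 0.24, "tz": 0.1, "rx": 0, "ry": 0, "rz": 1.249, "jaw": 0.5},
  {"tx": -0.3, "ty": 0.24, "tz": 0.107, "rx": 0, "ry": 0, "rz": 1.249, "jaw": 0.5},
  {"tx": -0.3, "ty": 0.24, "tz": 0.107, "rx": 0, "ry": 0, "rz": 1.249, "jaw": 0.5},
])

```text
time: 2.95
position: [0.4957, -0.4267, 0.1496]
tool_rot: [-3.094, 0.539, 0.002]
ft_force: [-0.7, 1.0, 0.9]
grip_width: 0.501
```

```bash
python3 - <<'E'
from plan import *
from bench import get_image
from h import *
cv2.imwrite("pics/s1.png",get_image("side")[:,:,::-1]);crop("pics/s1.png",285,250,480,420,4,"pics/s1c.png")
show([((.494,-.429,.011),ori(-.351))])
E
```

```text
(680, 780, 3)
t 3.0 tcp [ 0.4964 -0.4264  0.1503] x [ 0.941 -0.337 -0.   ] z [ 0.     0.002 -1.   ] grip 0.502 F [ 0.4 -0.3  0. ] q [ 0.02  0.49  0.88  1.56 -0.39  1.28 -0.96]
[-0.0013  0.0035  0.1393] [-0.001  0.     0.007]
```

View pics/s1c.png

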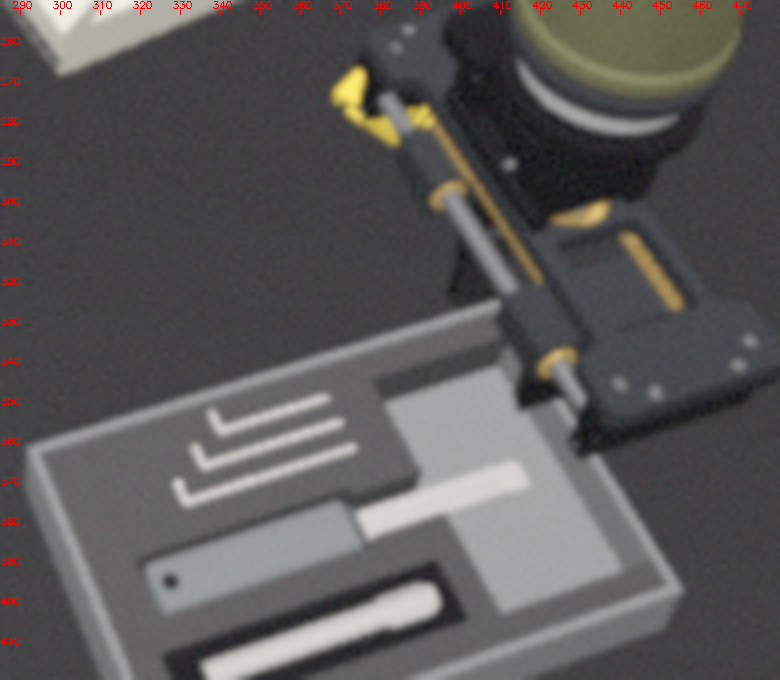

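Call:
carry_out([
  {"tx": -0.001, "ty": 0.003, "tz": 0.04, "rx": 0, "ry": 0, "rz": 0.007, "jaw": 0.5},
  {"tx": -0.001, "ty": 0.003, "tz": 0.08, "rx": 0, "ry": 0, "rz": 0.007, "jaw": 0.5},
  {"tx": -0.001, "ty": 0.003, "tz": 0.11, "rx": 0, "ry": 0, "rz": 0.007, "jaw": 0.5},
  {"tx": -0.001, "ty": 0.003, "tz": 0.13, "rx": 0, "ry": 0, "rz": 0.007, "jaw": 0.5},
  {"tx": -0.001, "ty": 0.003, "tz": 0.138, "rx": 0, "ry": 0, "rz": 0.007, "jaw": 0.5},
  {"tx": -0.001, "ty": 0.003, "tz": 0.138, "rx": 0, "ry": 0, "rz": 0.007, "jaw": 0.5},
  {"tx": -0.001, "ty": 0.003, "tz": 0.138, "rx": 0, "ry": 0, "rz": 0.007, "jaw": 0.5},
])

```text
time: 3.88
position: [0.4945, -0.4309, 0.0138]
tool_rot: [3.092, -0.552, 0.003]
ft_force: [-0.2, -0.3, 0.1]
grip_width: 0.499
```

```bash
python3 - <<'E'
from plan import *
from bench import get_image
from h import *
cv2.imwrite("pics/s2.png",get_image("side")[:,:,::-1]);crop("pics/s2.png",285,270,480,420,4,"pics/s2c.png")
show([((.494,-.429,.011),ori(-.351))])
E
```

```text
(600, 780, 3)
t 3.925 tcp [ 0.4944 -0.4309  0.0138] x [ 0.938 -0.346  0.002] z [ 0.002 -0.001 -1.   ] grip 0.5 F [-0.2 -0.   0.4] q [ 0.09  0.63  0.79  1.67 -0.5   1.06 -0.89]
[-0.0011 -0.0016  0.0028] [ 0.    -0.002 -0.002]
```

View pics/s2c.png

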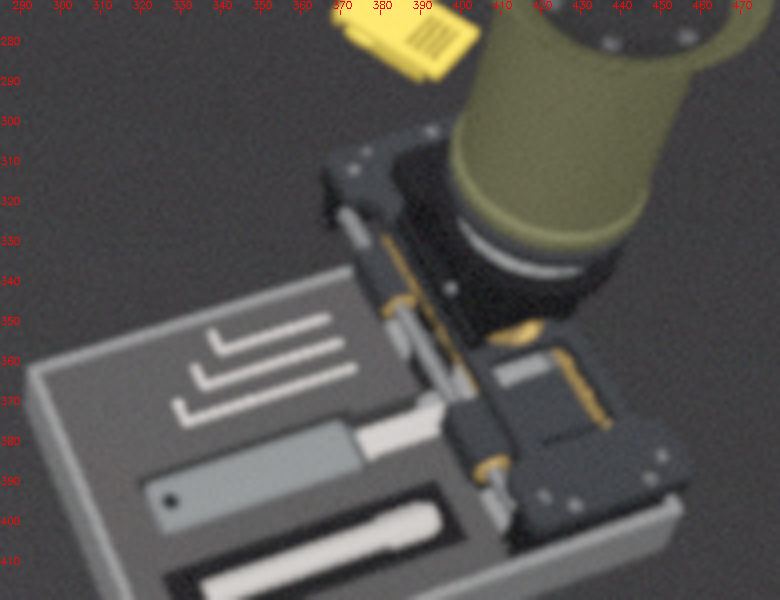

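Call:
carry_out([
  {"tx": -0.001, "ty": -0.001, "tz": 0.003, "rx": 0, "ry": 0, "rz": 0, "jaw": 0.5},
  {"tx": -0.001, "ty": -0.001, "tz": 0.004, "rx": 0, "ry": 0, "rz": 0, "jaw": 0.3},
  {"tx": -0.001, "ty": -0.001, "tz": 0.004, "rx": 0, "ry": 0, "rz": 0, "jaw": 0.0},
  {"tx": -0.001, "ty": -0.001, "tz": 0.004, "rx": 0, "ry": 0, "rz": 0, "jaw": 0.0},
  {"tx": -0.001, "ty": -0.001, "tz": 0.004, "rx": 0, "ry": 0, "rz": 0, "jaw": 0.0},
  {"tx": -0.001, "ty": -0.001, "tz": 0.004, "rx": 0, "ry": 0, "rz": 0, "jaw": 0.0},
  {"tx": -0.001, "ty": -0.001, "tz": 0.004, "rx": 0, "ry": 0, "rz": 0, "jaw": 0.0},
], grip_force=50)

```text
time: 4.8
position: [0.4941, -0.4293, 0.0089]
tool_rot: [3.092, -0.552, 0.002]
ft_force: [3.2, -3.3, 0.2]
grip_width: 0.142
```

Call:
carry_out([
  {"tx": 0, "ty": 0, "tz": -0.01, "rx": 0, "ry": 0, "rz": 0, "jaw": 0.0},
  {"tx": 0, "ty": 0, "tz": -0.025, "rx": 0, "ry": 0, "rz": 0, "jaw": 0.0},
  {"tx": 0, "ty": 0, "tz": -0.045, "rx": 0, "ry": 0, "rz": 0, "jaw": 0.0},
  {"tx": 0, "ty": 0, "tz": -0.07, "rx": 0, "ry": 0, "rz": 0, "jaw": 0.0},
  {"tx": 0, "ty": 0, "tz": -0.1, "rx": 0, "ry": 0, "rz": 0, "jaw": 0.0},
  {"tx": 0, "ty": 0, "tz": -0.12, "rx": 0, "ry": 0, "rz": 0, "jaw": 0.0},
  {"tx": 0, "ty": 0, "tz": -0.12, "rx": 0, "ry": 0, "rz": 0, "jaw": 0.0},
])

```text
time: 5.68
position: [0.4932, -0.4296, 0.1299]
tool_rot: [3.092, -0.552, 0.002]
ft_force: [-0.1, -0.2, -0.7]
grip_width: 0.144
```

```bash
python3 - <<'E'
from plan import *
from bench import get_image
from h import *
cv2.imwrite("pics/s3.png",get_image("side")[:,:,::-1]);crop("pics/s3.png",285,220,480,400,4,"pics/s3c.png")
show([((.494,-.429,.011),ori(-.351))])
E
```

```text
(720, 780, 3)
t 5.725 tcp [ 0.4929 -0.4288  0.1285] x [ 0.938 -0.346 -0.   ] z [-0.     0.001 -1.   ] grip 0.144 F [-0.4 -0.7 -1.3] q [ 0.03  0.5   0.87  1.58 -0.4   1.24 -0.96]
[ 1.100e-03 -1.000e-04  1.175e-01] [-0.001  0.    -0.002]
```

View pics/s3c.png

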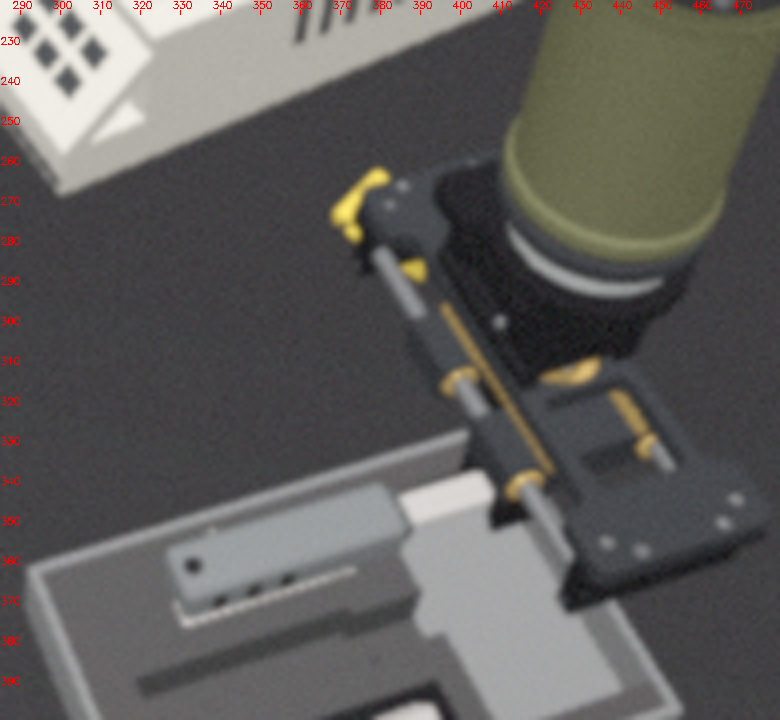

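```bash
python3 - <<'E'
from plan import *
show([((.546,-.28,.14),ori(-.1815)),((.546,-.28,.002),ori(-.1815))])
E
```

```text
t 5.725 tcp [ 0.4929 -0.4288  0.1285] x [ 0.938 -0.346 -0.   ] z [-0.     0.001 -1.   ] grip 0.144 F [-0.4 -0.7 -1.3] q [ 0.03  0.5   0.87  1.58 -0.4   1.24 -0.96]
[-0.0017 -0.158  -0.0114] [-0.001  0.    -0.172]
[-0.0017 -0.1579  0.1266] [-0.001  0.    -0.172]
```

Call:
carry_out([
  {"tx": 0, "ty": -0.03, "tz": -0.01, "rx": 0, "ry": 0, "rz": -0.04, "jaw": 0},
  {"tx": -0.001, "ty": -0.07, "tz": -0.01, "rx": 0, "ry": 0, "rz": -0.08, "jaw": 0},
  {"tx": -0.002, "ty": -0.11, "tz": -0.01, "rx": 0, "ry": 0, "rz": -0.12, "jaw": 0},
  {"tx": -0.002, "ty": -0.145, "tz": 0, "rx": 0, "ry": 0, "rz": -0.16, "jaw": 0},
  {"tx": -0.002, "ty": -0.158, "tz": 0.03, "rx": 0, "ry": 0, "rz": -0.172, "jaw": 0},
  {"tx": -0.002, "ty": -0.158, "tz": 0.06, "rx": 0, "ry": 0, "rz": -0.172, "jaw": 0},
  {"tx": -0.002, "ty": -0.158, "tz": 0.085, "rx": 0, "ry": 0, "rz": -0.172, "jaw": 0},
  {"tx": -0.002, "ty": -0.158, "tz": 0.105, "rx": 0, "ry": 0, "rz": -0.172, "jaw": 0},
  {"tx": -0.002, "ty": -0.158, "tz": 0.115, "rx": 0, "ry": 0, "rz": -0.172, "jaw": 0},
  {"tx": -0.002, "ty": -0.158, "tz": 0.115, "rx": 0, "ry": 0, "rz": -0.172, "jaw": 0},
  {"tx": -0.002, "ty": -0.158, "tz": 0.115, "rx": 0, "ry": 0, "rz": -0.172, "jaw": 0},
])

```text
time: 7.1
position: [0.5466, -0.2806, 0.0144]
tool_rot: [3.128, -0.284, 0.002]
ft_force: [0.1, -0.5, -0.9]
grip_width: 0.139
```

```bash
python3 - <<'E'
from plan import *
show([((.546,-.28,.002),ori(-.1815))])
E
```

```text
t 7.1 tcp [ 0.5466 -0.2806  0.0144] x [ 0.984 -0.18   0.001] z [ 0.001 -0.001 -1.   ] grip 0.139 F [ 0.1 -0.5 -0.9] q [-0.17  0.53  0.76  1.78 -0.42  1.01 -1.  ]
[-0.0008 -0.0004  0.0124] [ 0.    -0.001  0.   ]
```

Lower the last centimetre, release, rise, and look.

Call:
carry_out([
  {"tx": 0, "ty": 0, "tz": 0.006, "rx": 0, "ry": 0, "rz": 0, "jaw": 0},
  {"tx": 0, "ty": 0, "tz": 0.012, "rx": 0, "ry": 0, "rz": 0, "jaw": 0},
  {"tx": 0, "ty": 0, "tz": 0.012, "rx": 0, "ry": 0, "rz": 0, "jaw": 0},
  {"tx": 0, "ty": 0, "tz": 0.012, "rx": 0, "ry": 0, "rz": 0, "jaw": 0.4},
  {"tx": 0, "ty": 0, "tz": 0.012, "rx": 0, "ry": 0, "rz": 0, "jaw": 0.5},
  {"tx": 0, "ty": 0, "tz": -0.01, "rx": 0, "ry": 0, "rz": 0, "jaw": 0.5},
  {"tx": -0.02, "ty": 0, "tz": -0.05, "rx": 0, "ry": 0, "rz": 0, "jaw": 0.6},
  {"tx": -0.06, "ty": 0, "tz": -0.08, "rx": 0, "ry": 0, "rz": 0, "jaw": 0.6},
  {"tx": -0.1, "ty": 0, "tz": -0.09, "rx": 0, "ry": 0, "rz": 0, "jaw": 0.6},
  {"tx": -0.1, "ty": 0, "tz": -0.09, "rx": 0, "ry": 0, "rz": 0, "jaw": 0.6},
])

```text
time: 8.35
position: [0.4462, -0.2625, 0.1056]
tool_rot: [-3.125, 0.288, -0.006]
ft_force: [-0.4, 0.0, 0.6]
grip_width: 0.598
```

```bash
python3 - <<'E'
from plan import *
from bench import get_image
from h import *
cv2.imwrite("pics/s4.png",get_image("side")[:,:,::-1]);crop("pics/s4.png",230,210,430,360,4,"pics/s4c.png")
cv2.imwrite("pics/t4.png",get_image("top")[:,:,::-1]);crop("pics/t4.png",310,160,450,290,4,"pics/t4c.png")
show([])
E
```

```text
(600, 800, 3)
(520, 560, 3)
t 8.45 tcp [ 0.4488 -0.262   0.1049] x [ 0.984 -0.18   0.003] z [ 0.003  0.001 -1.   ] grip 0.597 F [-0.1  0.3  0.9] q [-0.35  0.18  0.91  1.94 -0.17  1.09 -1.12]
```

View pics/s4c.png

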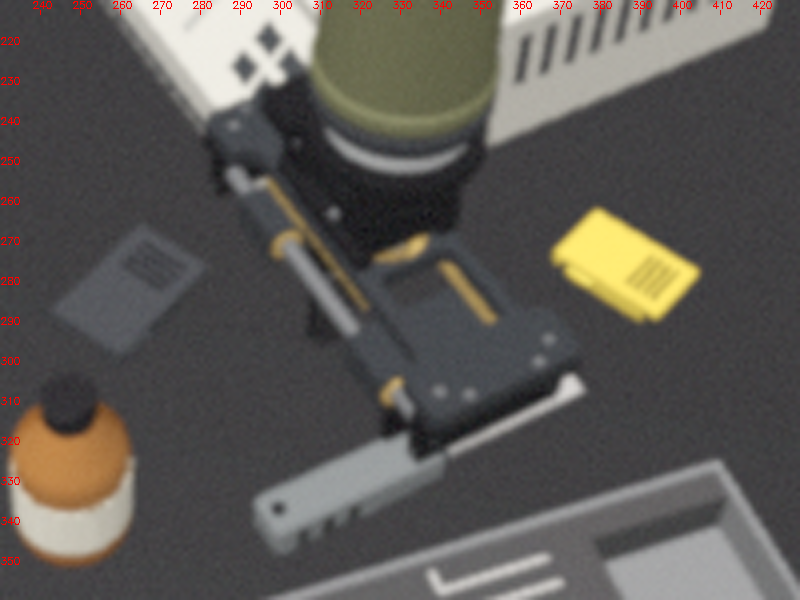

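View pics/t4c.png

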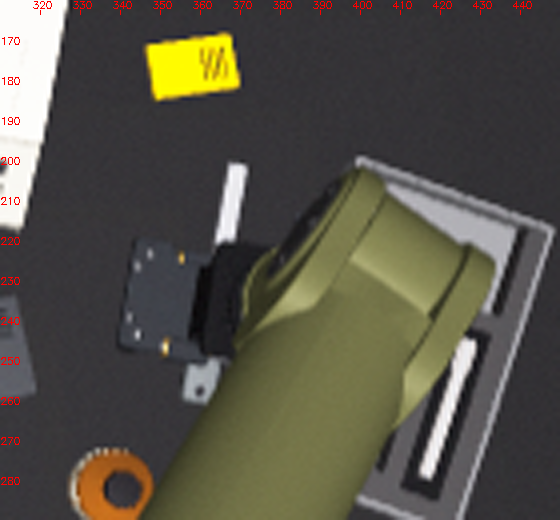

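```bash
python3 - <<'E'
from fit import *
t=fit({"top":[((95,0,12.5),(369.5,201)),((-95,13,22),(355.5,259.5)),((-95,-13,22),(363,260.8))],"side":[((95,0,12.5),(374.5,305.5)),((-95,13,22),(293.7,334.5))]},[.49,-.27,-.18]);print(t)
g=tf(t,np.array([[-.045,0,0]]))[0]; print(g)
from plan import *
show([((g[0],g[1],.004),ori(t[2],b)) for b in(0,.15,.3,-.3)])
E
```

```text
top [[1.2, -0.3], [0.5, -0.5], [1.3, 0.0]]
side [[-0.5, -0.3], [-1.1, -0.6]]
[ 0.48920593 -0.27226033 -0.20435795]
[ 0.44514231 -0.2631281   0.        ]
t 8.45 tcp [ 0.4488 -0.262   0.1049] x [ 0.984 -0.18   0.003] z [ 0.003  0.001 -1.   ] grip 0.597 F [-0.1  0.3  0.9] q [-0.35  0.18  0.91  1.94 -0.17  1.09 -1.12]
[-0.0037  0.0019  0.1009] [-0.001 -0.003  0.023]
[-0.0037  0.0019  0.1009] [-0.003  0.147  0.023]
[-0.0037  0.0019  0.1009] [-0.005  0.297  0.023]
[-0.0037  0.0019  0.1009] [ 0.002 -0.303  0.023]
```

```bash
python3 - <<'E'
from plan import *
show([((.4451,-.2631,z),ori(-.195,-.25)) for z in(.1,.05,.007)])
E
```

```text
t 8.45 tcp [ 0.4488 -0.262   0.1049] x [ 0.984 -0.18   0.003] z [ 0.003  0.001 -1.   ] grip 0.597 F [-0.1  0.3  0.9] q [-0.35  0.18  0.91  1.94 -0.17  1.09 -1.12]
[-0.0034  0.0017  0.0049] [ 0.    -0.253  0.014]
[-0.0036  0.0018  0.0549] [ 0.    -0.253  0.014]
[-0.0037  0.0018  0.0979] [ 0.    -0.253  0.014]
```

Call:
carry_out([
  {"tx": -0.003, "ty": 0.002, "tz": 0.005, "rx": 0, "ry": -0.13, "rz": 0.007, "jaw": 0.6},
  {"tx": -0.003, "ty": 0.002, "tz": 0.025, "rx": 0, "ry": -0.253, "rz": 0.014, "jaw": 0.6},
  {"tx": -0.003, "ty": 0.002, "tz": 0.055, "rx": 0, "ry": -0.253, "rz": 0.014, "jaw": 0.6},
  {"tx": -0.004, "ty": 0.002, "tz": 0.08, "rx": 0, "ry": -0.253, "rz": 0.014, "jaw": 0.6},
  {"tx": -0.004, "ty": 0.002, "tz": 0.092, "rx": 0, "ry": -0.253, "rz": 0.014, "jaw": 0.6},
  {"tx": -0.004, "ty": 0.002, "tz": 0.096, "rx": 0, "ry": -0.253, "rz": 0.014, "jaw": 0.6},
  {"tx": -0.004, "ty": 0.002, "tz": 0.096, "rx": 0, "ry": -0.253, "rz": 0.014, "jaw": 0.6},
])

```text
time: 9.32
position: [0.444, -0.2636, 0.008]
tool_rot: [-3.08, 0.301, 0.391]
ft_force: [-0.8, -0.2, -0.1]
grip_width: 0.6
```

```bash
python3 - <<'E'
from plan import *
show([((.4451,-.2631,z),ori(-.195,-.25)) for z in(.007,)])
E
```

```text
t 9.325 tcp [ 0.444  -0.2636  0.008 ] x [ 0.95  -0.188 -0.249] z [-0.245  0.046 -0.968] grip 0.6 F [-0.8 -0.2 -0.1] q [-0.21  0.56  0.82  1.82 -0.33  1.19 -1.03]
[ 0.0012 -0.0007  0.0007] [ 0.002  0.002 -0.   ]
```

Call:
carry_out([
  {"tx": 0, "ty": 0, "tz": 0, "rx": 0, "ry": 0, "rz": 0, "jaw": 0.2},
  {"tx": 0, "ty": 0, "tz": 0, "rx": 0, "ry": 0, "rz": 0, "jaw": 0},
  {"tx": 0, "ty": 0, "tz": 0, "rx": 0, "ry": 0, "rz": 0, "jaw": 0},
  {"tx": 0, "ty": 0, "tz": 0, "rx": 0, "ry": 0, "rz": 0, "jaw": 0},
  {"tx": 0, "ty": 0, "tz": 0, "rx": 0, "ry": 0, "rz": 0, "jaw": 0},
], grip_force=60)

```text
time: 9.95
position: [0.4436, -0.2631, 0.0078]
tool_rot: [-3.079, 0.301, 0.391]
ft_force: [0.1, 1.1, 2.9]
grip_width: 0.291
```

```bash
python3 - <<'E'
from plan import *
show([])
E
```

```text
t 9.95 tcp [ 0.4436 -0.2631  0.0078] x [ 0.95  -0.188 -0.25 ] z [-0.245  0.047 -0.968] grip 0.291 F [0.1 1.1 2.9] q [-0.21  0.56  0.82  1.82 -0.33  1.19 -1.03]
```

```bash
python3 - <<'E'
from plan import *
show([((.4436,-.2631,.17),ori(-.195,-.25)),((.4396,.0314,.17),ori(-.1815,-.25))])
E
```

```text
t 9.95 tcp [ 0.4436 -0.2631  0.0078] x [ 0.95  -0.188 -0.25 ] z [-0.245  0.047 -0.968] grip 0.291 F [0.1 1.1 2.9] q [-0.21  0.56  0.82  1.82 -0.33  1.19 -1.03]
[-0.0406  0.0002 -0.157 ] [ 0.001  0.003 -0.   ]
[-0.0997 -0.288  -0.1421] [-0.002  0.003 -0.013]
```

Call:
carry_out([
  {"tx": -0.005, "ty": 0, "tz": -0.02, "rx": 0, "ry": 0, "rz": 0, "jaw": 0},
  {"tx": -0.015, "ty": 0, "tz": -0.06, "rx": 0, "ry": 0, "rz": 0, "jaw": 0},
  {"tx": -0.028, "ty": 0, "tz": -0.11, "rx": 0, "ry": 0, "rz": 0, "jaw": 0},
  {"tx": -0.045, "ty": -0.03, "tz": -0.155, "rx": 0, "ry": 0, "rz": -0.002, "jaw": 0},
  {"tx": -0.055, "ty": -0.08, "tz": -0.153, "rx": 0, "ry": 0, "rz": -0.004, "jaw": 0},
  {"tx": -0.065, "ty": -0.13, "tz": -0.15, "rx": 0, "ry": 0, "rz": -0.006, "jaw": 0},
  {"tx": -0.077, "ty": -0.18, "tz": -0.148, "rx": 0, "ry": 0, "rz": -0.008, "jaw": 0},
  {"tx": -0.088, "ty": -0.23, "tz": -0.145, "rx": 0, "ry": 0, "rz": -0.01, "jaw": 0},
  {"tx": -0.096, "ty": -0.27, "tz": -0.143, "rx": 0, "ry": 0, "rz": -0.012, "jaw": 0},
  {"tx": -0.1, "ty": -0.288, "tz": -0.142, "rx": -0.002, "ry": 0.003, "rz": -0.013, "jaw": 0},
  {"tx": -0.1, "ty": -0.288, "tz": -0.142, "rx": -0.002, "ry": 0.003, "rz": -0.013, "jaw": 0},
  {"tx": -0.1, "ty": -0.288, "tz": -0.142, "rx": -0.002, "ry": 0.003, "rz": -0.013, "jaw": 0},
])

```text
time: 11.45
position: [0.4393, 0.0298, 0.17]
tool_rot: [-3.083, 0.284, 0.386]
ft_force: [0.3, -0.0, -0.6]
grip_width: 0.293
```

```bash
python3 - <<'E'
from plan import *
from bench import get_image
from h import *
cv2.imwrite("pics/s5.png",get_image("side")[:,:,::-1]);crop("pics/s5.png",180,110,380,260,4,"pics/s5c.png")
cv2.imwrite("pics/t5.png",get_image("top")[:,:,::-1]);crop("pics/t5.png",200,130,340,270,4,"pics/t5c.png")
show([((.4396,.0314,.0983),ori(-.1815,-.25)),((.4396,.0314,.0983),ori(-.1815,.25))])
E
```

```text
(600, 800, 3)
(560, 560, 3)
t 11.55 tcp [0.4393 0.0298 0.1698] x [ 0.953 -0.178 -0.247] z [-0.243  0.045 -0.969] grip 0.292 F [ 0.3  0.3 -1.4] q [-0.8   0.12  0.78  1.86 -0.13  1.44 -1.73]
[ 0.0177 -0.0017  0.0693] [-0.    -0.    -0.003]
[ 0.0177 -0.0017  0.0693] [ 0.001  0.5   -0.003]
```

View pics/s5c.png

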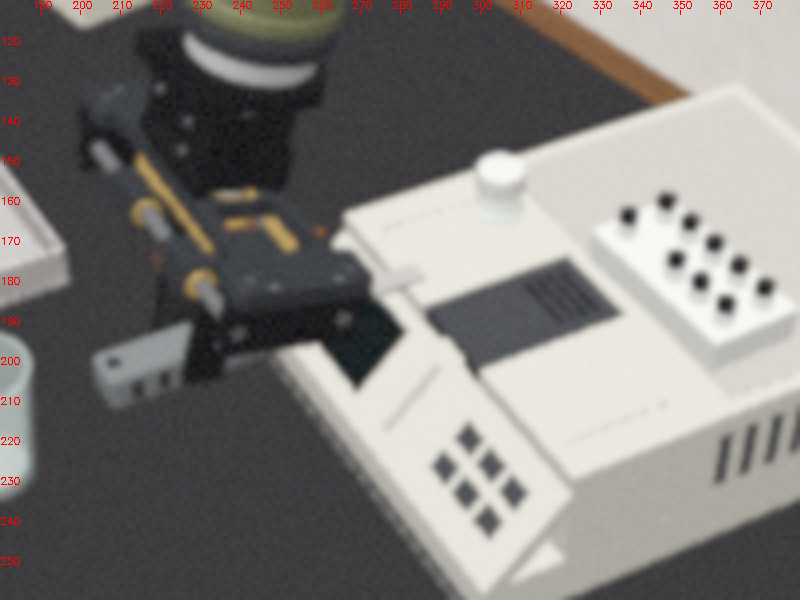

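View pics/t5c.png

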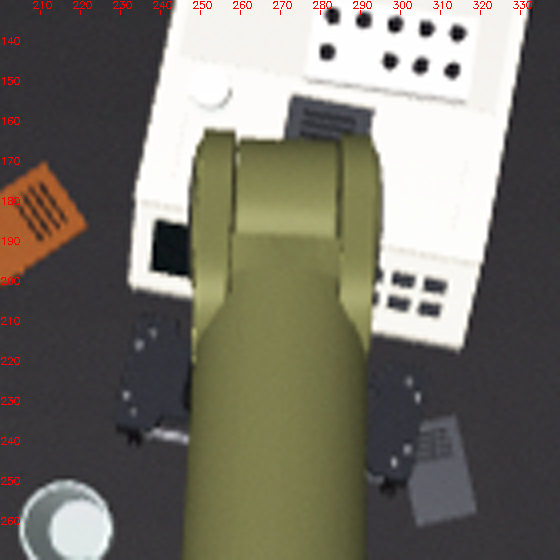

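```bash
cat > tip.py <<'E'
from fit import *
from plan import *
def tip(L=.1415,dz=.0032,g=-.2526):
    s=ctrl.get_state(); R=Ro.from_rotvec(s["tool_rot"])*Ro.from_euler('y',-g)
    # R: tool-frame of pry (x along blade, z down)
    P=np.array(s["position"]); T=P+R.apply([L,0,-dz]); H=P+R.apply([L-.19,0,-dz-.011])
    return T,H,R
D=np.array([.6034,.0013,.098]);h=-.1815
def innotch(T): 
    return Ro.from_euler('z',-h).apply(T-D)
E
python3 - <<'E'
from tip import *
T,H,R=tip(); print(T.round(4),innotch(T).round(4),"xdir",R.apply([1,0,0]).round(3)); print(proj("side",[T,H]).round(1),proj("side",[D+[0,0,.012]]).round(1))
E
```

```text
[0.5784 0.0038 0.1735] [-0.0251 -0.0021  0.0755] xdir [ 0.983 -0.184  0.003]
[[283.8 177.1]
 [203.8 201.3]] [[292.1 194.4]]
```

```bash
python3 - <<'E'
from tip import *
T,H,R=tip(); s=ctrl.get_state();P=np.array(s["position"]);Rt=Ro.from_rotvec(s["tool_rot"])
for x,z in((-.025,.0037),(0.0,.0037),(.028,.0037)):
    G=D+Ro.from_euler('z',h).apply([x,0,z]); o=ori(h,-.2526)
    TC=G-(ori(h,0)).apply([.1415,0,-.0032])
    show([(TC,o)])
E
```

```text
t 11.55 tcp [0.4393 0.0298 0.1698] x [ 0.953 -0.178 -0.247] z [-0.243  0.045 -0.969] grip 0.292 F [ 0.3  0.3 -1.4] q [-0.8   0.12  0.78  1.86 -0.13  1.44 -1.73]
[ 0.0177 -0.0017  0.0691] [-0.    -0.003 -0.003]
t 11.55 tcp [0.4393 0.0298 0.1698] x [ 0.953 -0.178 -0.247] z [-0.243  0.045 -0.969] grip 0.292 F [ 0.3  0.3 -1.4] q [-0.8   0.12  0.78  1.86 -0.13  1.44 -1.73]
[ 0.0419 -0.0018  0.0629] [-0.    -0.003 -0.003]
t 11.55 tcp [0.4393 0.0298 0.1698] x [ 0.953 -0.178 -0.247] z [-0.243  0.045 -0.969] grip 0.292 F [ 0.3  0.3 -1.4] q [-0.8   0.12  0.78  1.86 -0.13  1.44 -1.73]
[ 0.069  -0.0018  0.056 ] [-0.    -0.003 -0.003]
```

Call:
carry_out([
  {"tx": 0.007, "ty": -0.001, "tz": 0.025, "rx": 0, "ry": -0.002, "rz": -0.002, "jaw": 0},
  {"tx": 0.013, "ty": -0.002, "tz": 0.05, "rx": 0, "ry": -0.003, "rz": -0.003, "jaw": 0},
  {"tx": 0.018, "ty": -0.002, "tz": 0.069, "rx": 0, "ry": -0.003, "rz": -0.003, "jaw": 0},
  {"tx": 0.018, "ty": -0.002, "tz": 0.069, "rx": 0, "ry": -0.003, "rz": -0.003, "jaw": 0},
  {"tx": 0.018, "ty": -0.002, "tz": 0.069, "rx": 0, "ry": -0.003, "rz": -0.003, "jaw": 0},
  {"tx": 0.018, "ty": -0.002, "tz": 0.069, "rx": 0, "ry": -0.003, "rz": -0.003, "jaw": 0},
])

```text
time: 12.3
position: [0.4406, 0.0333, 0.0991]
tool_rot: [-3.081, 0.277, 0.389]
ft_force: [-0.3, -0.4, -1.0]
grip_width: 0.288
```

```bash
python3 - <<'E'
from tip import *
from bench import get_image
from h import *
cv2.imwrite("pics/s6.png",get_image("side")[:,:,::-1]);crop("pics/s6.png",230,150,350,240,6,"pics/s6c.png")
T,H,R=tip(); print(innotch(T).round(4),"xdir",R.apply([1,0,0]).round(3)); print(proj("side",[T,H]).round(1))
for x,z in((0.005,.0037),(.028,.0037)):
    G=D+Ro.from_euler('z',h).apply([x,0,z]); o=ori(h,-.2526)
    show([(G-(ori(h,0)).apply([.1415,0,-.0032]),o)])
E
```

```text
(540, 720, 3)
[-0.0245  0.0024  0.0044] xdir [ 0.984 -0.178  0.001]
[[282.3 199.6]
 [206.2 224.4]]
t 12.35 tcp [0.4405 0.0333 0.099 ] x [ 0.953 -0.172 -0.249] z [-0.245  0.045 -0.969] grip 0.292 F [ 0.  -0.  -0.7] q [-0.77  0.22  0.77  1.93 -0.2   1.31 -1.67]
[ 0.0287  0.0022 -0.0068] [-0.001 -0.001  0.003]
t 12.35 tcp [0.4405 0.0333 0.099 ] x [ 0.953 -0.172 -0.249] z [-0.245  0.045 -0.969] grip 0.292 F [ 0.  -0.  -0.7] q [-0.77  0.22  0.77  1.93 -0.2   1.31 -1.67]
[ 0.051   0.0022 -0.0125] [-0.001 -0.001  0.003]
```

View pics/s6c.png

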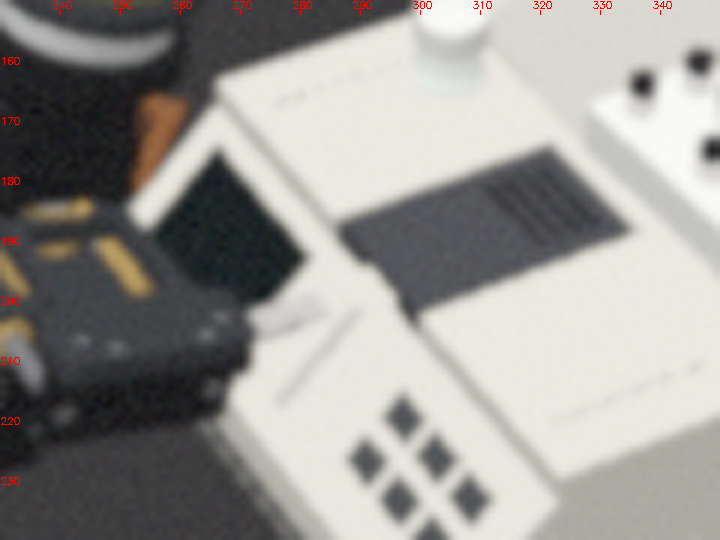

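Call:
carry_out([
  {"tx": 0.01, "ty": 0.002, "tz": -0.002, "rx": 0, "ry": 0, "rz": 0.003, "jaw": 0},
  {"tx": 0.02, "ty": 0.002, "tz": -0.0045, "rx": 0, "ry": 0, "rz": 0.003, "jaw": 0},
  {"tx": 0.029, "ty": 0.002, "tz": -0.007, "rx": 0, "ry": 0, "rz": 0.003, "jaw": 0},
  {"tx": 0.036, "ty": 0.002, "tz": -0.0087, "rx": 0, "ry": 0, "rz": 0.003, "jaw": 0},
  {"tx": 0.036, "ty": 0.002, "tz": -0.0087, "rx": 0, "ry": 0, "rz": 0.003, "jaw": 0},
])

```text
time: 12.98
position: [0.4764, 0.0244, 0.0975]
tool_rot: [-3.082, 0.282, 0.392]
ft_force: [-0.4, 0.5, -1.7]
grip_width: 0.29
```

```bash
python3 - <<'E'
from tip import *
T,H,R=tip(); print(innotch(T).round(4),"xdir",R.apply([1,0,0]).round(3))
x,z=(.028,.0037)
G=D+Ro.from_euler('z',h).apply([x,0,z]); o=ori(h,-.2526)
show([(G-(ori(h,0)).apply([.1415,0,-.0032]),o)])
E
```

```text
[ 0.0124 -0.0003  0.0026] xdir [ 0.983 -0.181 -0.   ]
t 12.975 tcp [0.4764 0.0244 0.0975] x [ 0.952 -0.176 -0.25 ] z [-0.246  0.044 -0.968] grip 0.29 F [-0.4  0.5 -1.7] q [-0.72  0.32  0.77  1.84 -0.26  1.33 -1.61]
[ 0.0148 -0.0002 -0.0049] [ 0.001  0.    -0.001]
```

Call:
carry_out([
  {"tx": 0, "ty": 0, "tz": -0.001, "rx": 0, "ry": 0, "rz": 0, "jaw": 0},
  {"tx": 0.008, "ty": 0, "tz": -0.003, "rx": 0, "ry": 0, "rz": 0, "jaw": 0},
  {"tx": 0.015, "ty": 0, "tz": -0.0048, "rx": 0, "ry": 0, "rz": 0, "jaw": 0},
  {"tx": 0.015, "ty": 0, "tz": -0.0048, "rx": 0, "ry": 0, "rz": 0, "jaw": 0},
])

```text
time: 13.48
position: [0.4921, 0.0216, 0.0986]
tool_rot: [-3.082, 0.282, 0.391]
ft_force: [-0.7, -0.1, -1.1]
grip_width: 0.291
```

```bash
python3 - <<'E'
from tip import *
from bench import get_image
from h import *
cv2.imwrite("pics/s7.png",get_image("side")[:,:,::-1]);crop("pics/s7.png",230,150,350,240,6,"pics/s7c.png")
T,H,R=tip(); print(innotch(T).round(4),"xdir",R.apply([1,0,0]).round(3))
# lever: pivot at blade underside on pry edge; rotate pry pose about pivot line
s=ctrl.get_state();P=np.array(s["position"]);Rt=Ro.from_rotvec(s["tool_rot"])
piv=D.copy(); piv[2]=innotch(T)[2]+.098-.00175  # current blade underside over the edge
n=Ro.from_euler('z',h).apply([0,-1,0])
drop=(piv[2]-.098)
for a in np.radians([4,8,12,16,20,24,28,32]):
    r=Ro.from_rotvec(n*a); f=min(1,a/np.radians(8))
    show([(piv+r.apply(P-piv)-np.array([0,0,drop])*f,r*Rt)])
E
```

```text
(540, 720, 3)
[ 0.0279 -0.0002  0.0037] xdir [ 0.983 -0.181 -0.   ]
t 13.525 tcp [0.4917 0.0217 0.0985] x [ 0.952 -0.176 -0.25 ] z [-0.246  0.045 -0.968] grip 0.291 F [ 0.4  0.3 -0.6] q [-0.69  0.35  0.76  1.81 -0.27  1.35 -1.59]
[ 0.0026 -0.      0.0085] [0.   0.07 0.  ]
t 13.525 tcp [0.4917 0.0217 0.0985] x [ 0.952 -0.176 -0.25 ] z [-0.246  0.045 -0.968] grip 0.291 F [ 0.4  0.3 -0.6] q [-0.69  0.35  0.76  1.81 -0.27  1.35 -1.59]
[ 0.0057 -0.      0.0168] [0.   0.14 0.  ]
t 13.525 tcp [0.4917 0.0217 0.0985] x [ 0.952 -0.176 -0.25 ] z [-0.246  0.045 -0.968] grip 0.291 F [ 0.4  0.3 -0.6] q [-0.69  0.35  0.76  1.81 -0.27  1.35 -1.59]
[ 0.0091 -0.      0.024 ] [0.    0.209 0.   ]
t 13.525 tcp [0.4917 0.0217 0.0985] x [ 0.952 -0.176 -0.25 ] z [-0.246  0.045 -0.968] grip 0.291 F [ 0.4  0.3 -0.6] q [-0.69  0.35  0.76  1.81 -0.27  1.35 -1.59]
[ 0.0129 -0.      0.0309] [0.    0.279 0.   ]
t 13.525 tcp [0.4917 0.0217 0.0985] x [ 0.952 -0.176 -0.25 ] z [-0.246  0.045 -0.968] grip 0.291 F [ 0.4  0.3 -0.6] q [-0.69  0.35  0.76  1.81 -0.27  1.35 -1.59]
[ 0.0173 -0.      0.0376] [0.    0.349 0.   ]
t 13.525 tcp [0.4917 0.0217 0.0985] x [ 0.952 -0.176 -0.25 ] z [-0.246  0.045 -0.968] grip 0.291 F [ 0.4  0.3 -0.6] q [-0.69  0.35  0.76  1.81 -0.27  1.35 -1.59]
[ 0.0221 -0.      0.0439] [0.    0.419 0.   ]
t 13.525 tcp [0.4917 0.0217 0.0985] x [ 0.952 -0.176 -0.25 ] z [-0.246  0.045 -0.968] grip 0.291 F [ 0.4  0.3 -0.6] q [-0.69  0.35  0.76  1.81 -0.27  1.35 -1.59]
[ 0.0273 -0.0001  0.0498] [0.    0.489 0.   ]
t 13.525 tcp [0.4917 0.0217 0.0985] x [ 0.952 -0.176 -0.25 ] z [-0.246  0.045 -0.968] grip 0.291 F [ 0.4  0.3 -0.6] q [-0.69  0.35  0.76  1.81 -0.27  1.35 -1.59]
[ 0.0329 -0.0001  0.0554] [0.    0.559 0.   ]
```

View pics/s7c.png

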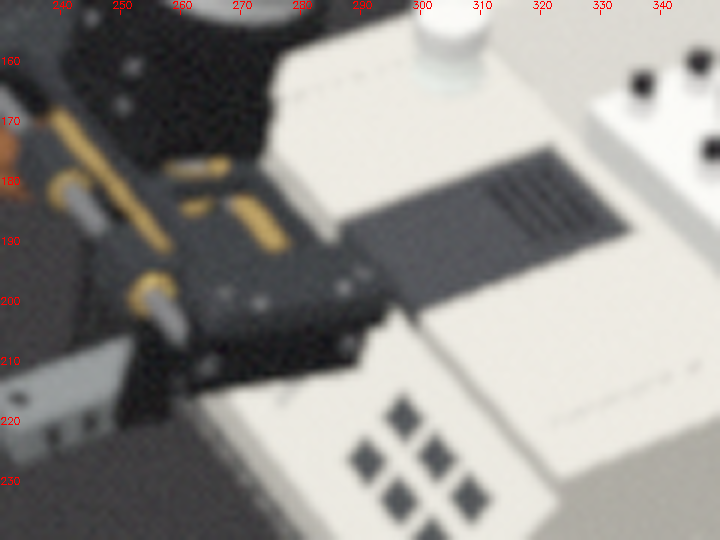

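Call:
carry_out([
  {"tx": 0.0026, "ty": 0, "tz": 0.0085, "rx": 0, "ry": 0.07, "rz": 0, "jaw": 0},
  {"tx": 0.0057, "ty": 0, "tz": 0.0168, "rx": 0, "ry": 0.14, "rz": 0, "jaw": 0},
  {"tx": 0.0091, "ty": 0, "tz": 0.024, "rx": 0, "ry": 0.209, "rz": 0, "jaw": 0},
  {"tx": 0.0129, "ty": 0, "tz": 0.0309, "rx": 0, "ry": 0.279, "rz": 0, "jaw": 0},
  {"tx": 0.0129, "ty": 0, "tz": 0.0309, "rx": 0, "ry": 0.279, "rz": 0, "jaw": 0},
])

```text
time: 14.15
position: [0.4935, 0.0215, 0.0648]
tool_rot: [3.127, -0.284, 0.034]
ft_force: [-3.9, -0.6, -0.7]
grip_width: 0.291
```

```bash
python3 - <<'E'
from tip import *
T,H,R=tip(); print(innotch(T).round(4),"xdir",R.apply([1,0,0]).round(3))
show([])
E
```

```text
[0.0236 0.     0.0082] xdir [ 0.947 -0.174  0.271]
t 14.15 tcp [0.4935 0.0215 0.0648] x [ 0.983 -0.18   0.022] z [ 0.021 -0.004 -1.   ] grip 0.291 F [-3.9 -0.6 -0.7] q [-0.84  0.14  0.79  2.05 -0.12  0.97 -1.74]
```

```bash
python3 - <<'E'
from tip import *
s=ctrl.get_state();P=np.array(s["position"]);Rt=Ro.from_rotvec(s["tool_rot"])
n=Ro.from_euler('z',h).apply([0,-1,0]); u=Ro.from_euler('z',h).apply([1,0,0])
for a in np.radians([4,8,12,16]):
    r=Ro.from_rotvec(n*a); d=D+r.apply(P-D)-P+u*.003*min(1,a/.14)
    print(Rt.inv().apply(d).round(4),a.round(3))
E
```

```text
[0.0039 0.     0.0078] 0.07
[0.0084 0.     0.0154] 0.14
[0.0119 0.     0.0228] 0.209
[0.0158 0.     0.0299] 0.279
```

Call:
carry_out([
  {"tx": 0.0039, "ty": 0, "tz": 0.0078, "rx": 0, "ry": 0.07, "rz": 0, "jaw": 0},
  {"tx": 0.0084, "ty": 0, "tz": 0.0154, "rx": 0, "ry": 0.14, "rz": 0, "jaw": 0},
  {"tx": 0.0119, "ty": 0, "tz": 0.0228, "rx": 0, "ry": 0.209, "rz": 0, "jaw": 0},
  {"tx": 0.0119, "ty": 0, "tz": 0.0228, "rx": 0, "ry": 0.209, "rz": 0, "jaw": 0},
  {"tx": 0.0119, "ty": 0, "tz": 0.0228, "rx": 0, "ry": 0.209, "rz": 0, "jaw": 0},
])

```text
time: 14.78
position: [0.509, 0.0185, 0.0436]
tool_rot: [3.086, -0.282, 0.363]
ft_force: [-2.2, 0.2, 0.7]
grip_width: 0.29
```

```bash
python3 - <<'E'
from tip import *
from bench import get_image
from h import *
cv2.imwrite("pics/s8.png",get_image("side")[:,:,::-1]);crop("pics/s8.png",200,150,350,250,5,"pics/s8c.png")
T,H,R=tip(); print(innotch(T).round(4),"xdir",R.apply([1,0,0]).round(3))
show([])
E
```

```text
(500, 750, 3)
[ 0.0277 -0.0002  0.0147] xdir [ 0.869 -0.16   0.468]
t 14.825 tcp [0.5091 0.0185 0.0436] x [ 0.956 -0.177  0.232] z [ 0.229 -0.043 -0.973] grip 0.291 F [-1.6  1.5  0.9] q [-0.91  0.03  0.79  2.21  0.08  0.69 -1.94]
```

View pics/s8c.png

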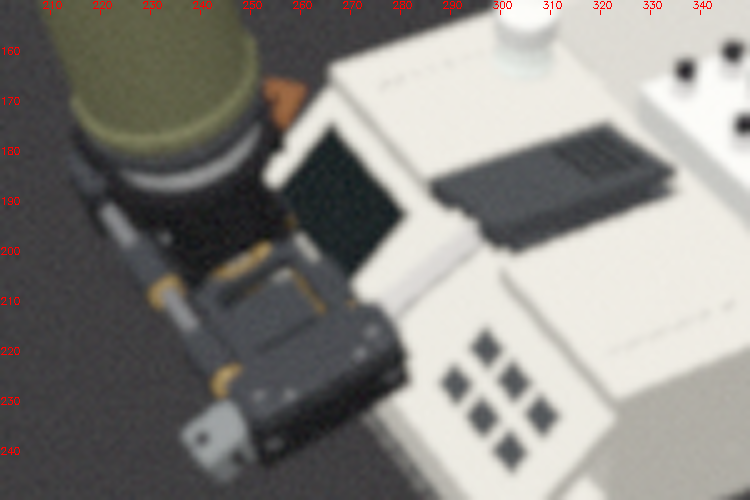

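Call:
carry_out([
  {"tx": 0.005, "ty": 0, "tz": 0.007, "rx": 0, "ry": 0.07, "rz": 0, "jaw": 0},
  {"tx": 0.005, "ty": 0, "tz": 0.007, "rx": 0, "ry": 0.07, "rz": 0, "jaw": 0},
  {"tx": 0.005, "ty": 0, "tz": 0.007, "rx": 0, "ry": 0.07, "rz": 0, "jaw": 0},
])

```text
time: 15.2
position: [0.5149, 0.0172, 0.0376]
tool_rot: [3.065, -0.281, 0.469]
ft_force: [-3.1, 0.1, -0.1]
grip_width: 0.294
```

```bash
python3 - <<'E'
from tip import *
from bench import get_image
from h import *
cv2.imwrite("pics/s9.png",get_image("side")[:,:,::-1]);crop("pics/s9.png",200,150,350,250,5,"pics/s9c.png")
T,H,R=tip(); print(innotch(T).round(4),"xdir",R.apply([1,0,0]).round(3))
show([])
# predicted cover corners for various front/rear heights
for zf,zr in((0,0),(14,0),(14,5),(20,0),(20,8)):
    X=np.array([[0.5,31,110+zf],[.5,-31,110+zf],[99.5,31,110+zr],[99.5,-31,110+zr]])/1000
    print(zf,zr,proj("side",tf([.6034,.0013,h],X)).round(1).tolist())
E
```

```text
(500, 750, 3)
[ 0.0286 -0.0004  0.017 ] xdir [ 0.835 -0.154  0.528]
t 15.25 tcp [0.5149 0.0172 0.0376] x [ 0.938 -0.173  0.299] z [ 0.294 -0.055 -0.954] grip 0.292 F [-3.4 -1.   1.3] q [-0.93  0.01  0.78  2.26  0.17  0.6  -2.02]
0 0 [[285.6, 186.6], [299.2, 202.3], [321.0, 173.8], [335.4, 188.6]]
14 0 [[285.7, 182.1], [299.5, 197.8], [321.0, 173.8], [335.4, 188.6]]
14 5 [[285.7, 182.1], [299.5, 197.8], [321.2, 172.2], [335.6, 187.0]]
20 0 [[285.8, 180.1], [299.6, 195.8], [321.0, 173.8], [335.4, 188.6]]
20 8 [[285.8, 180.1], [299.6, 195.8], [321.2, 171.2], [335.7, 186.1]]
```

View pics/s9c.png

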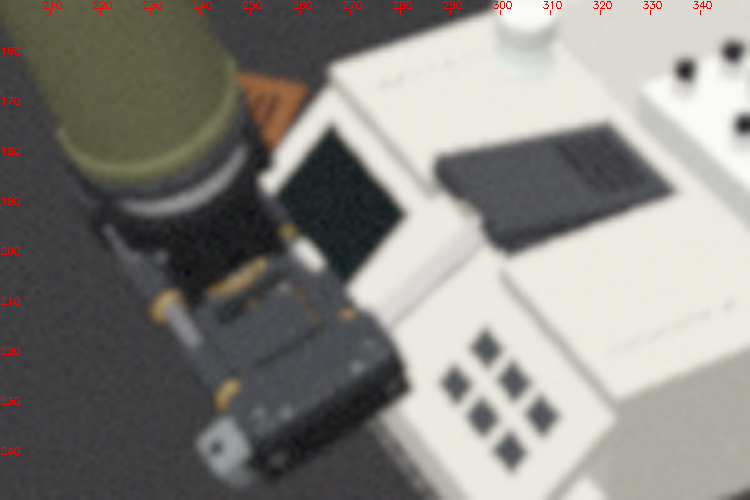

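```bash
python3 - <<'E'
from tip import *
s=ctrl.get_state();P=np.array(s["position"]);Rt=Ro.from_rotvec(s["tool_rot"])
n=Ro.from_euler('z',h).apply([0,-1,0]); u=Ro.from_euler('z',h).apply([1,0,0])
for a,b,c in((-4,0,0),(-8,0,0),(-12,0,0),(-16,0,0),(-20,0,1),(-24,0,1.5),(-24,-15,1.5),(-24,-30,1.5),(-24,-45,1.5),(-24,-45,1.5)):
    a=np.radians(a)
    r=Ro.from_rotvec(n*a); d=D+r.apply(P-D)-P+u*.001*b+np.array([0,0,.001*c])
    print(Rt.inv().apply(d).round(4),a.round(3))
E
```

```text
[-0.0019  0.     -0.0073] -0.07
[-0.0033  0.     -0.0148] -0.14
[-0.0041  0.     -0.0223] -0.209
[-0.0045  0.     -0.0298] -0.279
[-0.004   0.     -0.0383] -0.349
[-0.0031  0.0001 -0.0463] -0.419
[-0.0174  0.0001 -0.0508] -0.419
[-0.0317  0.0001 -0.0553] -0.419
[-0.046   0.0001 -0.0598] -0.419
[-0.046   0.0001 -0.0598] -0.419
```

Call:
carry_out([
  {"tx": -0.002, "ty": 0, "tz": -0.0073, "rx": 0, "ry": -0.07, "rz": 0, "jaw": 0},
  {"tx": -0.0033, "ty": 0, "tz": -0.0148, "rx": 0, "ry": -0.14, "rz": 0, "jaw": 0},
  {"tx": -0.0041, "ty": 0, "tz": -0.0223, "rx": 0, "ry": -0.209, "rz": 0, "jaw": 0},
  {"tx": -0.0045, "ty": 0, "tz": -0.0298, "rx": 0, "ry": -0.279, "rz": 0, "jaw": 0},
  {"tx": -0.004, "ty": 0, "tz": -0.0383, "rx": 0, "ry": -0.349, "rz": 0, "jaw": 0},
  {"tx": -0.0031, "ty": 0, "tz": -0.0463, "rx": 0, "ry": -0.419, "rz": 0, "jaw": 0},
  {"tx": -0.0174, "ty": 0, "tz": -0.0508, "rx": 0, "ry": -0.419, "rz": 0, "jaw": 0},
  {"tx": -0.0317, "ty": 0, "tz": -0.0553, "rx": 0, "ry": -0.419, "rz": 0, "jaw": 0},
  {"tx": -0.046, "ty": 0, "tz": -0.0598, "rx": 0, "ry": -0.419, "rz": 0, "jaw": 0},
  {"tx": -0.046, "ty": 0, "tz": -0.0598, "rx": 0, "ry": -0.419, "rz": 0, "jaw": 0},
])

```text
time: 16.5
position: [0.4542, 0.0292, 0.0808]
tool_rot: [-3.113, 0.282, 0.177]
ft_force: [0.1, -0.6, -1.3]
grip_width: 0.297
```

```bash
python3 - <<'E'
from tip import *
from bench import get_image
from h import *
cv2.imwrite("pics/s10.png",get_image("side")[:,:,::-1]);crop("pics/s10.png",180,150,350,260,4,"pics/s10c.png")
T,H,R=tip(); print(innotch(T).round(4),"xdir",R.apply([1,0,0]).round(3))
show([])
E
```

```text
(440, 680, 3)
[-0.0114  0.0005  0.0059] xdir [ 0.974 -0.179  0.14 ]
t 16.55 tcp [0.4549 0.029  0.0809] x [ 0.977 -0.179 -0.112] z [-0.11   0.021 -0.994] grip 0.29 F [ 0.3 -0.1 -0.9] q [-0.85  0.15  0.81  2.02 -0.14  1.14 -1.72]
```

View pics/s10c.png

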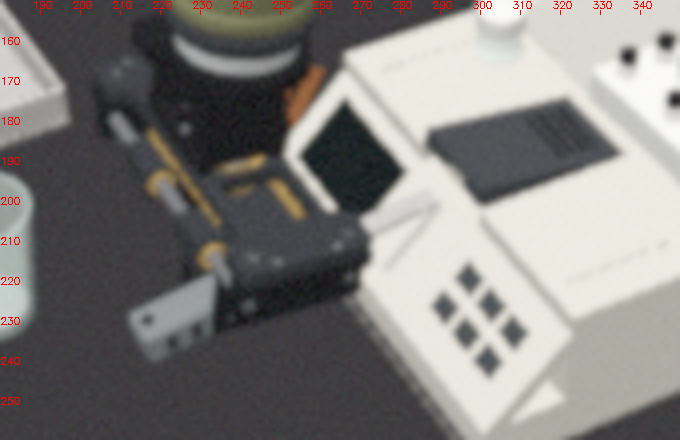

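```bash
python3 - <<'E'
from tip import *
T,H,R=tip(); print(proj("side",[T,H]).round(1))
o=ori(-.19,-.2526)
show([((.43,.03,.17),o),((.44,-.2631,.17),o),((.4436,-.2631,.02),o),((.4436,-.2631,.0075),o)])
E
```

```text
[[287.7 197.8]
 [213.  230.7]]
t 16.55 tcp [0.4549 0.029  0.0809] x [ 0.977 -0.179 -0.112] z [-0.11   0.021 -0.994] grip 0.29 F [ 0.3 -0.1 -0.9] q [-0.85  0.15  0.81  2.02 -0.14  1.14 -1.72]
[-0.0345  0.0035 -0.0857] [ 0.001 -0.14   0.009]
[ 0.0277  0.29   -0.0929] [ 0.001 -0.14   0.009]
[0.0481 0.2894 0.0557] [ 0.001 -0.14   0.009]
[0.0495 0.2894 0.0681] [ 0.001 -0.14   0.009]
```

Call:
carry_out([
  {"tx": -0.03, "ty": 0, "tz": -0.04, "rx": 0, "ry": -0.14, "rz": 0.009, "jaw": 0},
  {"tx": -0.03, "ty": 0.02, "tz": -0.086, "rx": 0, "ry": -0.14, "rz": 0.009, "jaw": 0},
  {"tx": -0.02, "ty": 0.07, "tz": -0.09, "rx": 0, "ry": -0.14, "rz": 0.009, "jaw": 0},
  {"tx": -0.01, "ty": 0.12, "tz": -0.09, "rx": 0, "ry": -0.14, "rz": 0.009, "jaw": 0},
  {"tx": 0, "ty": 0.17, "tz": -0.092, "rx": 0, "ry": -0.14, "rz": 0.009, "jaw": 0},
  {"tx": 0.01, "ty": 0.22, "tz": -0.092, "rx": 0, "ry": -0.14, "rz": 0.009, "jaw": 0},
  {"tx": 0.02, "ty": 0.26, "tz": -0.09, "rx": 0, "ry": -0.14, "rz": 0.009, "jaw": 0},
  {"tx": 0.03, "ty": 0.289, "tz": -0.07, "rx": 0, "ry": -0.14, "rz": 0.009, "jaw": 0},
  {"tx": 0.037, "ty": 0.289, "tz": -0.025, "rx": 0, "ry": -0.14, "rz": 0.009, "jaw": 0},
  {"tx": 0.044, "ty": 0.289, "tz": 0.02, "rx": 0, "ry": -0.14, "rz": 0.009, "jaw": 0},
  {"tx": 0.047, "ty": 0.289, "tz": 0.05, "rx": 0, "ry": -0.14, "rz": 0.009, "jaw": 0},
  {"tx": 0.048, "ty": 0.289, "tz": 0.055, "rx": 0, "ry": -0.14, "rz": 0.009, "jaw": 0},
])

```text
time: 18.05
position: [0.4418, -0.2629, 0.0188]
tool_rot: [-3.08, 0.295, 0.399]
ft_force: [-0.6, -0.5, -0.6]
grip_width: 0.289
```

```bash
python3 - <<'E'
from tip import *
T,H,R=tip(); print(R.apply([1,0,0]).round(3),T.round(4))
o=ori(-.19,-.2526)
show([((.4436,-.2631,.0075),o)])
E
```

```text
[ 0.982 -0.189 -0.005] [ 0.5808 -0.2897  0.0213]
t 18.05 tcp [ 0.4418 -0.2629  0.0188] x [ 0.949 -0.184 -0.254] z [-0.25   0.046 -0.967] grip 0.289 F [-0.6 -0.5 -0.6] q [-0.26  0.57  0.88  1.81 -0.35  1.22 -1.  ]
[ 0.0046 -0.0002  0.0104] [ 0.002  0.005 -0.001]
```

Lower, press lightly, release, rise straight up along the fingers.

Call:
carry_out([
  {"tx": 0.002, "ty": 0, "tz": 0.006, "rx": 0, "ry": 0.005, "rz": 0, "jaw": 0},
  {"tx": 0.003, "ty": 0, "tz": 0.0108, "rx": 0, "ry": 0.005, "rz": 0, "jaw": 0},
  {"tx": 0.003, "ty": 0, "tz": 0.0108, "rx": 0, "ry": 0.005, "rz": 0, "jaw": 0},
  {"tx": 0.003, "ty": 0, "tz": 0.0108, "rx": 0, "ry": 0.005, "rz": 0, "jaw": 0},
  {"tx": 0.003, "ty": 0, "tz": 0.0108, "rx": 0, "ry": 0.005, "rz": 0, "jaw": 0.4},
  {"tx": 0.003, "ty": 0, "tz": 0.0108, "rx": 0, "ry": 0.005, "rz": 0, "jaw": 0.6},
  {"tx": 0.002, "ty": 0, "tz": -0.01, "rx": 0, "ry": 0.005, "rz": 0, "jaw": 0.6},
  {"tx": 0, "ty": 0, "tz": -0.06, "rx": 0, "ry": 0.005, "rz": 0, "jaw": 0.6},
  {"tx": -0.02, "ty": -0.02, "tz": -0.12, "rx": 0, "ry": 0.1, "rz": 0, "jaw": 0.7},
  {"tx": -0.03, "ty": -0.05, "tz": -0.17, "rx": 0, "ry": 0.25, "rz": 0, "jaw": 0.9},
])

```text
time: 19.3
position: [0.4653, -0.2234, 0.1878]
tool_rot: [3.119, -0.303, -0.042]
ft_force: [0.5, 0.8, 3.0]
grip_width: 0.734
```

```bash
python3 - <<'E'
from tip import *
from bench import get_image
from h import *
cv2.imwrite("pics/s11.png",get_image("side")[:,:,::-1]);crop("pics/s11.png",240,110,440,260,4,"pics/s11c.png")
crop("pics/s11.png",240,230,440,370,4,"pics/s11d.png")
cv2.imwrite("pics/t11.png",get_image("top")[:,:,::-1]);crop("pics/t11.png",228,80,368,220,4,"pics/t11c.png")
show([])
E
```

```text
(600, 800, 3)
(560, 800, 3)
(560, 560, 3)
t 19.4 tcp [ 0.4676 -0.2195  0.1928] x [ 0.983 -0.185 -0.012] z [-0.011  0.008 -1.   ] grip 0.815 F [ 0.5 -0.1 -0.5] q [-0.6   0.08  1.05  1.84 -0.08  1.28 -1.29]
```

View pics/s11c.png

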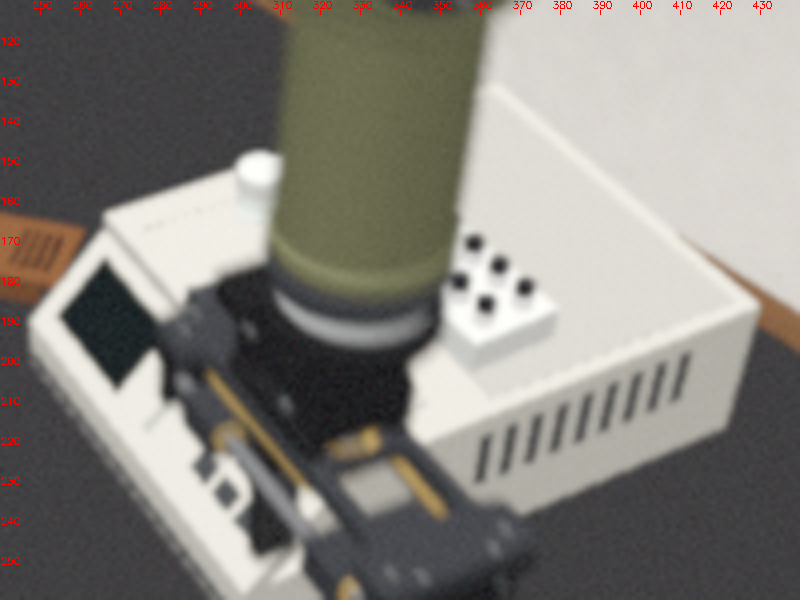

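View pics/s11d.png

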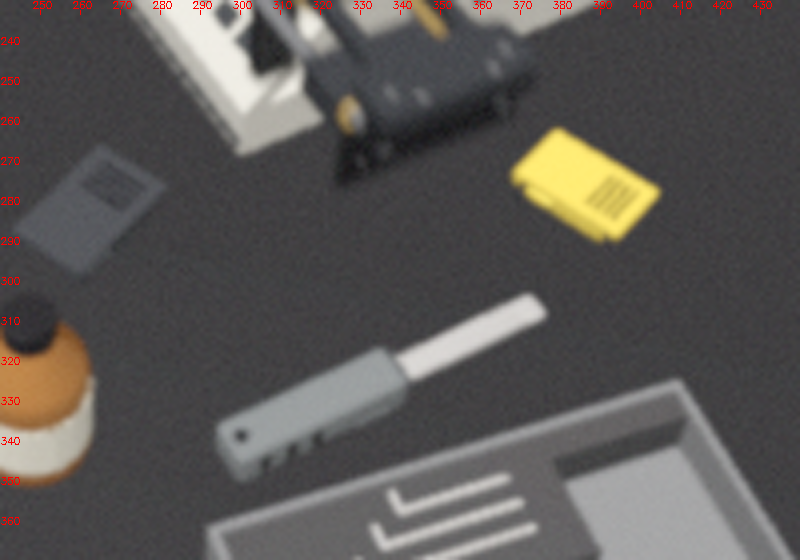

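View pics/t11c.png

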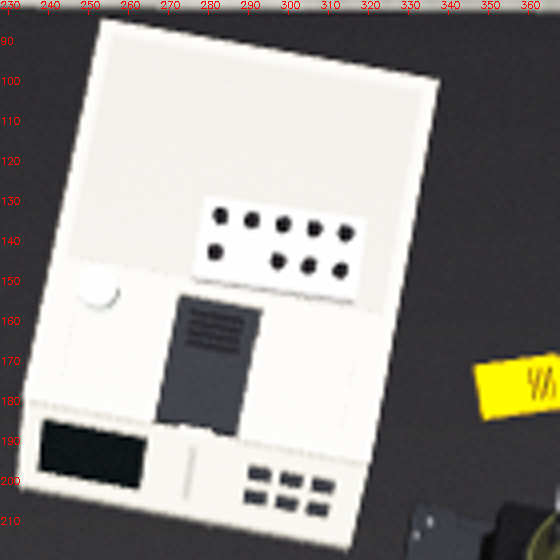

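```bash
python3 - <<'E'
from tip import *
o=ori(-.1815,-.14)
show([((.625,-.0027,.20),o),((.625,-.0027,.14),o)])
E
```

```text
t 19.4 tcp [ 0.4676 -0.2195  0.1928] x [ 0.983 -0.185 -0.012] z [-0.011  0.008 -1.   ] grip 0.815 F [ 0.5 -0.1 -0.5] q [-0.6   0.08  1.05  1.84 -0.08  1.28 -1.29]
[ 0.1145 -0.2422 -0.0073] [-0.006 -0.128 -0.004]
[ 0.1152 -0.2419  0.0527] [-0.006 -0.128 -0.004]
```

Call:
carry_out([
  {"tx": 0.02, "ty": -0.04, "tz": -0.007, "rx": 0, "ry": -0.03, "rz": 0, "jaw": 1},
  {"tx": 0.045, "ty": -0.09, "tz": -0.007, "rx": 0, "ry": -0.06, "rz": 0, "jaw": 1},
  {"tx": 0.07, "ty": -0.14, "tz": -0.007, "rx": 0, "ry": -0.09, "rz": 0, "jaw": 1},
  {"tx": 0.095, "ty": -0.19, "tz": -0.007, "rx": 0, "ry": -0.12, "rz": 0, "jaw": 1},
  {"tx": 0.11, "ty": -0.23, "tz": -0.007, "rx": -0.006, "ry": -0.128, "rz": -0.004, "jaw": 1},
  {"tx": 0.1145, "ty": -0.242, "tz": 0, "rx": -0.006, "ry": -0.128, "rz": -0.004, "jaw": 1},
  {"tx": 0.115, "ty": -0.242, "tz": 0.02, "rx": -0.006, "ry": -0.128, "rz": -0.004, "jaw": 1},
  {"tx": 0.115, "ty": -0.242, "tz": 0.053, "rx": -0.006, "ry": -0.128, "rz": -0.004, "jaw": 1},
  {"tx": 0.115, "ty": -0.242, "tz": 0.053, "rx": -0.006, "ry": -0.128, "rz": -0.004, "jaw": 1},
  {"tx": 0.115, "ty": -0.242, "tz": 0.053, "rx": -0.006, "ry": -0.128, "rz": -0.004, "jaw": 1},
])

```text
time: 20.65
position: [0.6208, -0.0076, 0.1271]
tool_rot: [-3.116, 0.296, 0.249]
ft_force: [1.3, -0.2, -0.0]
grip_width: 1.0
```

```bash
python3 - <<'E'
from tip import *
from bench import get_image
from h import *
cv2.imwrite("pics/s12.png",get_image("side")[:,:,::-1]);crop("pics/s12.png",230,100,410,240,4,"pics/s12c.png")
o=ori(-.1815,-.14)
show([((.625,-.0027,.1125),o)])
E
```

```text
(560, 720, 3)
t 20.7 tcp [ 0.6213 -0.0072  0.1276] x [ 0.97  -0.186 -0.156] z [-0.156  0.016 -0.988] grip 1.004 F [-0.8  0.5  0.4] q [-0.62  0.56  0.85  1.52 -0.4   1.41 -1.48]
[ 0.0051 -0.0053  0.0144] [ 0.012  0.017 -0.008]
```

View pics/s12c.png

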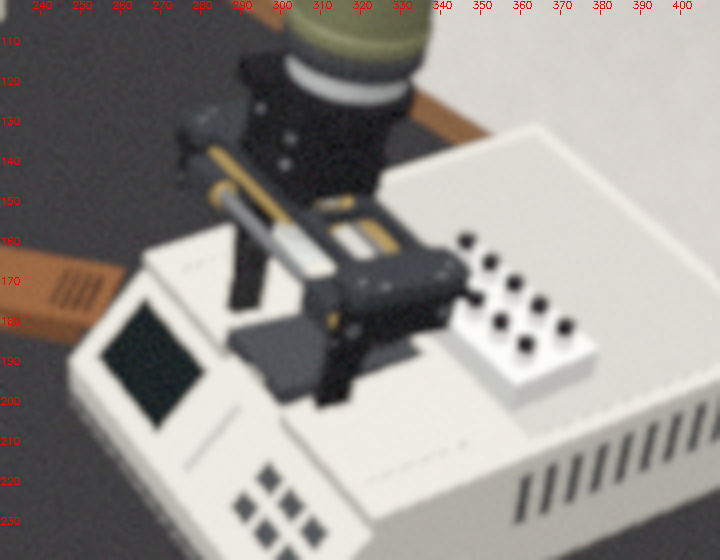

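Call:
carry_out([
  {"tx": 0.005, "ty": -0.005, "tz": 0.002, "rx": 0.012, "ry": 0.017, "rz": -0.008, "jaw": 1},
  {"tx": 0.005, "ty": -0.005, "tz": 0.008, "rx": 0.012, "ry": 0.017, "rz": -0.008, "jaw": 1},
  {"tx": 0.005, "ty": -0.005, "tz": 0.014, "rx": 0.012, "ry": 0.017, "rz": -0.008, "jaw": 1},
  {"tx": 0.005, "ty": -0.005, "tz": 0.014, "rx": 0.012, "ry": 0.017, "rz": -0.008, "jaw": 1},
  {"tx": 0.005, "ty": -0.005, "tz": 0.014, "rx": 0.012, "ry": 0.017, "rz": -0.008, "jaw": 1},
])

```text
time: 21.32
position: [0.6247, -0.0016, 0.1117]
tool_rot: [-3.109, 0.28, 0.22]
ft_force: [-0.9, 1.0, 1.7]
grip_width: 0.997
```

```bash
python3 - <<'E'
from tip import *
from bench import get_image
from h import *
cv2.imwrite("pics/s13.png",get_image("side")[:,:,::-1]);crop("pics/s13.png",250,130,370,220,6,"pics/s13c.png")
o=ori(-.1815,-.14)
show([((.625,-.0027,.1125),o)])
E
```

```text
(540, 720, 3)
t 21.375 tcp [ 0.6246 -0.0017  0.1117] x [ 0.974 -0.177 -0.141] z [-0.139  0.025 -0.99 ] grip 0.999 F [-0.1 -0.   2.9] q [-0.62  0.57  0.84  1.54 -0.42  1.37 -1.47]
[ 0.0004  0.001  -0.0009] [0.    0.002 0.002]
```

View pics/s13c.png

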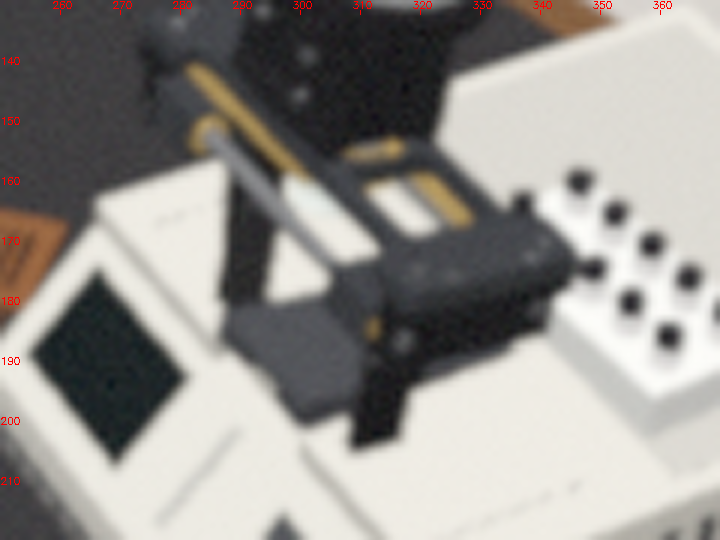

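Call:
carry_out([
  {"tx": 0, "ty": 0.001, "tz": -0.001, "rx": 0, "ry": 0, "rz": 0.002, "jaw": 0.8},
  {"tx": 0, "ty": 0.001, "tz": -0.001, "rx": 0, "ry": 0, "rz": 0.002, "jaw": 0.6},
  {"tx": 0, "ty": 0.001, "tz": -0.001, "rx": 0, "ry": 0, "rz": 0.002, "jaw": 0.5},
  {"tx": 0, "ty": 0.001, "tz": -0.001, "rx": 0, "ry": 0, "rz": 0.002, "jaw": 0.5},
  {"tx": 0, "ty": 0.001, "tz": -0.001, "rx": 0, "ry": 0, "rz": 0.002, "jaw": 0.5},
], grip_force=35)

```text
time: 22.0
position: [0.6246, -0.001, 0.1124]
tool_rot: [-3.107, 0.281, 0.221]
ft_force: [1.1, 4.9, -0.1]
grip_width: 0.702
```

```bash
python3 - <<'E'
from tip import *
o=ori(-.1815,-.14)
show([((.625,-.0027,.1325),o)])
E
```

```text
t 22.0 tcp [ 0.6246 -0.001   0.1124] x [ 0.974 -0.177 -0.142] z [-0.139  0.027 -0.99 ] grip 0.702 F [ 1.1  4.9 -0.1] q [-0.62  0.57  0.84  1.54 -0.42  1.37 -1.47]
[-0.0022  0.0015 -0.02  ] [-0.001  0.002  0.001]
```

Call:
carry_out([
  {"tx": -0.001, "ty": 0, "tz": -0.008, "rx": 0, "ry": 0, "rz": 0, "jaw": 0.5},
  {"tx": -0.003, "ty": 0, "tz": -0.02, "rx": 0, "ry": 0, "rz": 0, "jaw": 0.5},
  {"tx": -0.006, "ty": 0.001, "tz": -0.04, "rx": 0, "ry": 0, "rz": 0, "jaw": 0.5},
  {"tx": -0.01, "ty": 0.002, "tz": -0.07, "rx": 0, "ry": 0, "rz": 0, "jaw": 0.5},
  {"tx": -0.014, "ty": 0.002, "tz": -0.1, "rx": 0, "ry": 0, "rz": 0, "jaw": 0.5},
  {"tx": -0.014, "ty": 0.002, "tz": -0.1, "rx": 0, "ry": 0, "rz": 0, "jaw": 0.5},
])

```text
time: 22.75
position: [0.6261, -0.0065, 0.2175]
tool_rot: [-3.109, 0.286, 0.211]
ft_force: [0.8, -0.1, -1.5]
grip_width: 0.704
```

```bash
python3 - <<'E'
from tip import *
from bench import get_image
from h import *
cv2.imwrite("pics/s14.png",get_image("side")[:,:,::-1]);crop("pics/s14.png",240,70,440,220,4,"pics/s14c.png")
c=np.array([.4353,.3871,0])
a=.0
for hh in (-.1319,):
  u=np.array([np.cos(hh),np.sin(hh),0])
  for w,o in (((.52,.15,.22),ori(-.15,-.1)),(c-u*.028+[0,0,.15],ori(hh,0)),(c-u*.028+[0,0,.03],ori(hh,0))): show([(w,o)])
E
```

```text
(600, 800, 3)
t 22.8 tcp [ 0.6252 -0.0059  0.2155] x [ 0.974 -0.18  -0.138] z [-0.136  0.025 -0.99 ] grip 0.701 F [ 0.7  0.5 -1.5] q [-0.64  0.49  0.88  1.42 -0.37  1.54 -1.51]
[-0.1311 -0.1342  0.0137] [-0.003  0.038 -0.033]
t 22.8 tcp [ 0.6252 -0.0059  0.2155] x [ 0.974 -0.18  -0.138] z [-0.136  0.025 -0.99 ] grip 0.701 F [ 0.7  0.5 -1.5] q [-0.64  0.49  0.88  1.42 -0.37  1.54 -1.51]
[-0.2744 -0.3505  0.1042] [-0.003  0.138 -0.051]
t 22.8 tcp [ 0.6252 -0.0059  0.2155] x [ 0.974 -0.18  -0.138] z [-0.136  0.025 -0.99 ] grip 0.701 F [ 0.7  0.5 -1.5] q [-0.64  0.49  0.88  1.42 -0.37  1.54 -1.51]
[-0.2578 -0.3506  0.2231] [-0.003  0.138 -0.051]
```

View pics/s14c.png

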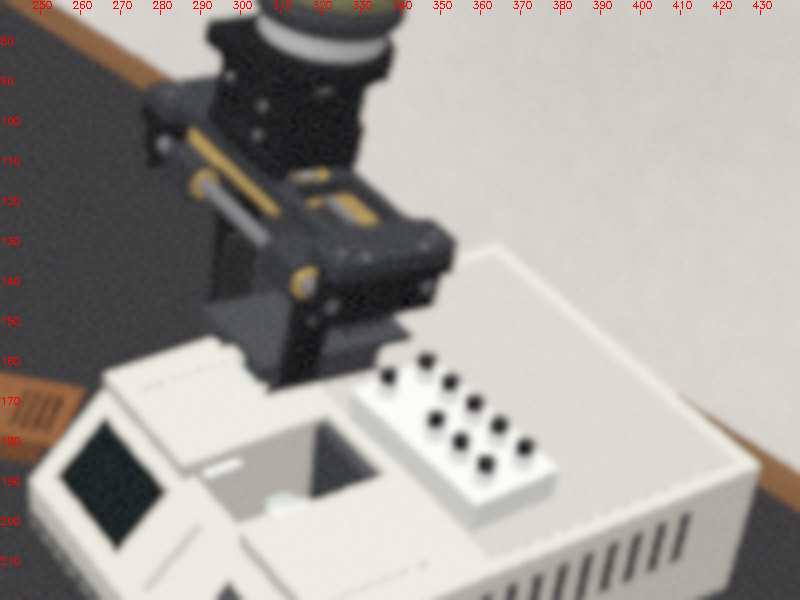

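Call:
carry_out([
  {"tx": -0.035, "ty": -0.035, "tz": 0.002, "rx": 0, "ry": 0.01, "rz": -0.01, "jaw": 0.5},
  {"tx": -0.075, "ty": -0.075, "tz": 0.006, "rx": 0, "ry": 0.02, "rz": -0.02, "jaw": 0.5},
  {"tx": -0.115, "ty": -0.115, "tz": 0.01, "rx": 0, "ry": 0.035, "rz": -0.03, "jaw": 0.5},
  {"tx": -0.145, "ty": -0.155, "tz": 0.014, "rx": 0, "ry": 0.05, "rz": -0.035, "jaw": 0.5},
  {"tx": -0.17, "ty": -0.195, "tz": 0.02, "rx": 0, "ry": 0.065, "rz": -0.04, "jaw": 0.5},
  {"tx": -0.2, "ty": -0.24, "tz": 0.03, "rx": 0, "ry": 0.085, "rz": -0.045, "jaw": 0.5},
  {"tx": -0.23, "ty": -0.285, "tz": 0.045, "rx": 0, "ry": 0.105, "rz": -0.05, "jaw": 0.5},
  {"tx": -0.255, "ty": -0.325, "tz": 0.07, "rx": 0, "ry": 0.125, "rz": -0.051, "jaw": 0.5},
  {"tx": -0.27, "ty": -0.345, "tz": 0.095, "rx": -0.003, "ry": 0.138, "rz": -0.051, "jaw": 0.5},
  {"tx": -0.274, "ty": -0.35, "tz": 0.104, "rx": -0.003, "ry": 0.138, "rz": -0.051, "jaw": 0.5},
  {"tx": -0.274, "ty": -0.35, "tz": 0.104, "rx": -0.003, "ry": 0.138, "rz": -0.051, "jaw": 0.5},
  {"tx": -0.274, "ty": -0.35, "tz": 0.104, "rx": -0.003, "ry": 0.138, "rz": -0.051, "jaw": 0.5},
])

```text
time: 24.3
position: [0.4085, 0.3895, 0.1499]
tool_rot: [-3.134, 0.21, 0.004]
ft_force: [1.4, 1.6, -0.2]
grip_width: 0.701
```

```bash
python3 - <<'E'
from tip import *
from bench import get_image
from h import *
cv2.imwrite("pics/s15.png",get_image("side")[:,:,::-1]);crop("pics/s15.png",70,80,270,230,4,"pics/s15c.png")
cv2.imwrite("pics/t15.png",get_image("top")[:,:,::-1]);crop("pics/t15.png",90,190,230,300,5,"pics/t15c.png")
c=np.array([.4353,.3871,0]);hh=-.1319
u=np.array([np.cos(hh),np.sin(hh),0])
for w,o in ((c-u*.028+[0,0,.15],ori(hh,0)),(c-u*.028+[0,0,.03],ori(hh,0))): show([(w,o)])
E
```

```text
(600, 800, 3)
(550, 700, 3)
t 24.4 tcp [0.4082 0.39   0.1501] x [ 0.991 -0.133 -0.003] z [-0.002  0.002 -1.   ] grip 0.702 F [-0.  -0.8 -1.1] q [-1.42  0.22  0.7   1.78 -0.15  1.19 -2.38]
[-0.0008 -0.0007  0.0001] [-0.001  0.003 -0.002]
t 24.4 tcp [0.4082 0.39   0.1501] x [ 0.991 -0.133 -0.003] z [-0.002  0.002 -1.   ] grip 0.702 F [-0.  -0.8 -1.1] q [-1.42  0.22  0.7   1.78 -0.15  1.19 -2.38]
[-0.0004 -0.0005  0.1201] [-0.001  0.003 -0.002]
```

View pics/s15c.png

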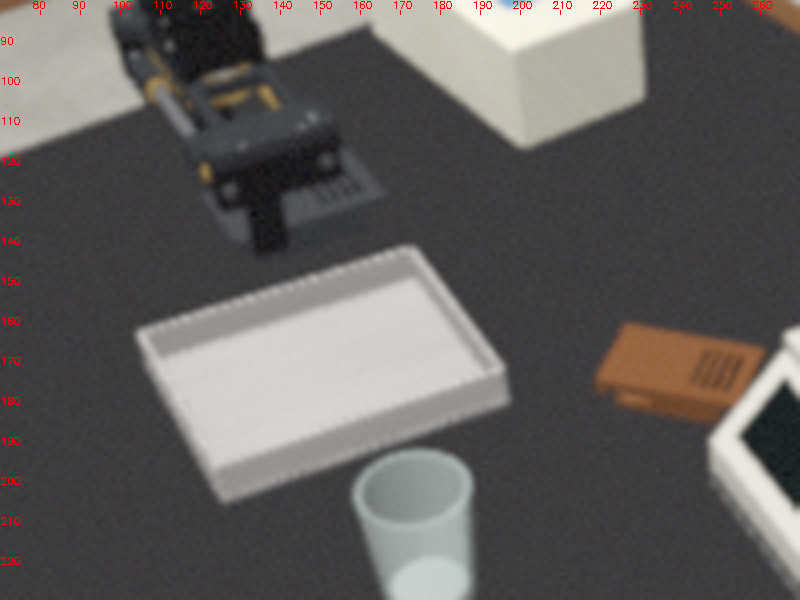

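View pics/t15c.png

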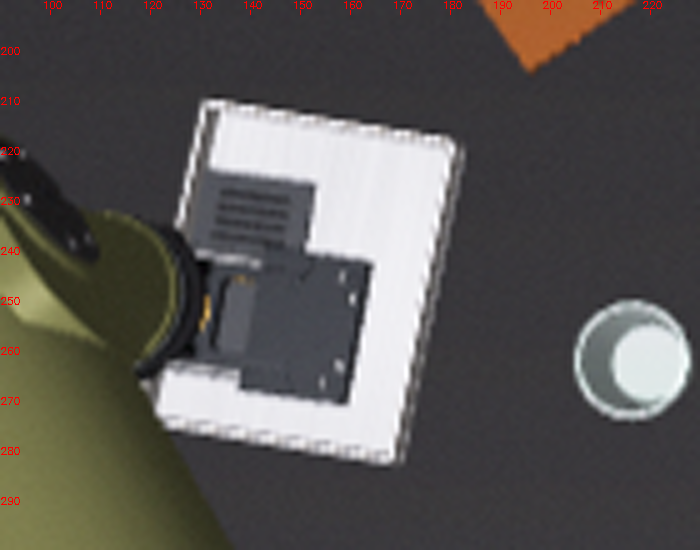

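```bash
python3 - <<'E'
from tip import *
t=fit({"top":[((100,80,30),(130.6,210.2)),((100,-80,30),(182.4,218.6)),((-100,-80,30),(170,283)),((-100,80,30),(121,273))],
"side":[((100,80,30),(173.2,141.7)),((100,-80,30),(195.7,173)),((-100,-80,30),(123.5,198)),((-100,80,30),(104.5,163))]},[.43,.38,-.13]);print(t)
s=ctrl.get_state(); P=np.array(s["position"]); 
# predicted cover_mid if 28mm ahead of TCP
R=Ro.from_rotvec(s["tool_rot"]); C=P+R.apply([.028,0,-.006]); print(C, Ro.from_euler('z',-t[2]).apply(C-[t[0],t[1],0]))
X=np.array([C+R.apply([a,b,-.0025]) for a,b in((.0495,.031),(.0495,-.031),(-.0495,.031),(-.0495,-.031))])
print(proj("side",X).round(1).tolist(),proj("top",X).round(1).tolist())
E
```

```text
top [[1.6, -0.8], [0.6, -0.8], [0.2, -0.5], [-2.7, 0.9]]
side [[-0.3, 0.0], [0.3, -0.3], [-0.5, -0.2], [-0.6, 0.4]]
[ 0.4356695   0.38809534 -0.15686501]
[0.43596399 0.38627535 0.15600885] [ 0.00057519 -0.00175165  0.15600885]
[[165.1, 128.6], [155.6, 116.8], [127.2, 140.5], [118.5, 128.0]] [[152.9, 226.5], [131.0, 223.4], [146.3, 261.9], [124.2, 258.7]]
```

Call:
carry_out([
  {"tx": -0.001, "ty": 0, "tz": 0.03, "rx": 0, "ry": 0.002, "rz": 0, "jaw": 0.5},
  {"tx": -0.001, "ty": 0, "tz": 0.06, "rx": 0, "ry": 0.002, "rz": 0, "jaw": 0.5},
  {"tx": -0.001, "ty": 0, "tz": 0.085, "rx": 0, "ry": 0.002, "rz": 0, "jaw": 0.5},
  {"tx": -0.001, "ty": 0, "tz": 0.105, "rx": 0, "ry": 0.002, "rz": 0, "jaw": 0.5},
  {"tx": -0.001, "ty": 0, "tz": 0.118, "rx": 0, "ry": 0.002, "rz": 0, "jaw": 0.5},
  {"tx": -0.001, "ty": 0, "tz": 0.121, "rx": 0, "ry": 0.002, "rz": 0, "jaw": 0.5},
  {"tx": -0.001, "ty": 0, "tz": 0.121, "rx": 0, "ry": 0.002, "rz": 0, "jaw": 0.5},
])

```text
time: 25.28
position: [0.4055, 0.3916, 0.0285]
tool_rot: [-3.134, 0.205, 0.002]
ft_force: [0.9, -0.4, -2.7]
grip_width: 0.706
```

```bash
python3 - <<'E'
from tip import *
show([])
E
```

```text
t 25.275 tcp [0.4055 0.3916 0.0285] x [ 0.991 -0.131 -0.001] z [-0.001  0.001 -1.   ] grip 0.706 F [ 0.9 -0.4 -2.7] q [-1.37  0.37  0.65  1.89 -0.27  0.97 -2.3 ]
```

Call:
carry_out([
  {"tx": 0, "ty": 0, "tz": 0.003, "rx": 0, "ry": 0, "rz": 0, "jaw": 0.5},
  {"tx": 0, "ty": 0, "tz": 0.005, "rx": 0, "ry": 0, "rz": 0, "jaw": 0.5},
  {"tx": 0, "ty": 0, "tz": 0.007, "rx": 0, "ry": 0, "rz": 0, "jaw": 0.5},
  {"tx": 0, "ty": 0, "tz": 0.007, "rx": 0, "ry": 0, "rz": 0, "jaw": 0.5},
  {"tx": 0, "ty": 0, "tz": 0.007, "rx": 0, "ry": 0, "rz": 0, "jaw": 0.5},
])

```text
time: 25.9
position: [0.4051, 0.3914, 0.0211]
tool_rot: [-3.135, 0.205, 0.002]
ft_force: [0.2, -0.3, -1.5]
grip_width: 0.702
```

```bash
python3 - <<'E'
from tip import *
from bench import get_image
from h import *
cv2.imwrite("pics/s16.png",get_image("side")[:,:,::-1]);crop("pics/s16.png",80,110,230,220,5,"pics/s16c.png")
show([])
E
```

```text
(550, 750, 3)
t 25.95 tcp [0.4051 0.3914 0.0211] x [ 0.991 -0.13  -0.002] z [-0.001  0.    -1.   ] grip 0.702 F [-0.8  0.2 -0.3] q [-1.37  0.38  0.65  1.9  -0.28  0.96 -2.29]
```

View pics/s16c.png

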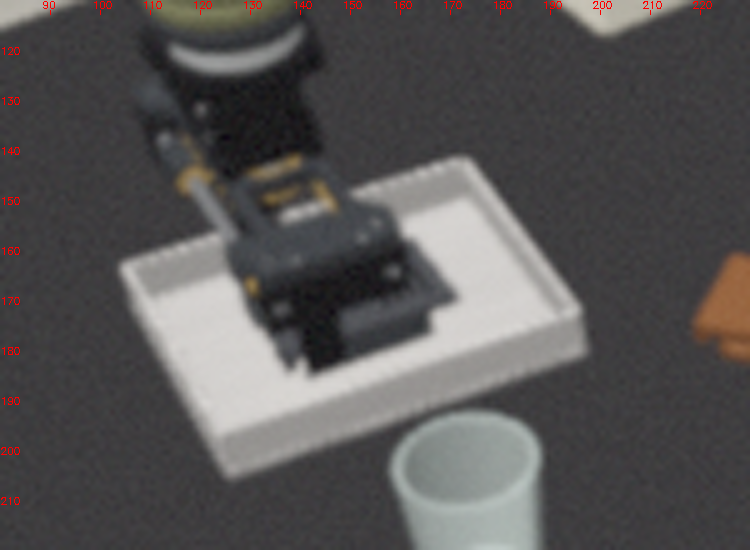

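Call:
carry_out([
  {"tx": 0, "ty": 0, "tz": 0.001, "rx": 0, "ry": 0, "rz": 0, "jaw": 0.5},
  {"tx": 0, "ty": 0, "tz": 0.002, "rx": 0, "ry": 0, "rz": 0, "jaw": 0.5},
  {"tx": 0, "ty": 0, "tz": 0.002, "rx": 0, "ry": 0, "rz": 0, "jaw": 0.5},
  {"tx": 0, "ty": 0, "tz": 0.002, "rx": 0, "ry": 0, "rz": 0, "jaw": 0.5},
])

```text
time: 26.45
position: [0.405, 0.3915, 0.0197]
tool_rot: [-3.134, 0.205, 0.003]
ft_force: [-2.2, -2.0, 6.2]
grip_width: 0.708
```

Contact (6 N up). Release, then rise.

Call:
carry_out([
  {"tx": 0, "ty": 0, "tz": 0.002, "rx": 0, "ry": 0, "rz": 0, "jaw": 0.76},
  {"tx": 0, "ty": 0, "tz": 0.002, "rx": 0, "ry": 0, "rz": 0, "jaw": 0.85},
  {"tx": 0, "ty": 0, "tz": 0.002, "rx": 0, "ry": 0, "rz": 0, "jaw": 0.9},
  {"tx": 0, "ty": 0, "tz": -0.01, "rx": 0, "ry": 0, "rz": 0, "jaw": 0.9},
  {"tx": 0, "ty": 0, "tz": -0.05, "rx": 0, "ry": 0, "rz": 0, "jaw": 0.9},
  {"tx": 0, "ty": 0, "tz": -0.1, "rx": 0, "ry": 0, "rz": 0, "jaw": 0.9},
  {"tx": 0.02, "ty": -0.04, "tz": -0.15, "rx": 0, "ry": 0, "rz": 0, "jaw": 0.9},
  {"tx": 0.03, "ty": -0.09, "tz": -0.19, "rx": 0, "ry": 0, "rz": 0, "jaw": 0.9},
  {"tx": 0.03, "ty": -0.14, "tz": -0.2, "rx": 0, "ry": 0, "rz": 0, "jaw": 0.9},
  {"tx": 0.03, "ty": -0.16, "tz": -0.2, "rx": 0, "ry": 0, "rz": 0, "jaw": 0.9},
  {"tx": 0.03, "ty": -0.16, "tz": -0.2, "rx": 0, "ry": 0, "rz": 0, "jaw": 0.9},
])

```text
time: 27.82
position: [0.4553, 0.5475, 0.2189]
tool_rot: [3.135, -0.201, -0.002]
ft_force: [-0.8, 0.3, -0.1]
grip_width: 0.901
```

```bash
python3 - <<'E'
from tip import *
from bench import get_image
from h import *
a=get_image("side");cv2.imwrite("pics/s17.png",a[:,:,::-1]);crop("pics/s17.png",80,110,230,220,5,"pics/s17c.png")
cv2.imwrite("pics/s17f.png",cv2.resize(a,(784,588))[:,:,::-1])
cv2.imwrite("pics/t17.png",cv2.resize(get_image("top"),(784,588))[:,:,::-1])
show([])
E
```

```text
(550, 750, 3)
t 27.925 tcp [0.4564 0.5446 0.2191] x [ 0.991 -0.132 -0.001] z [-0.001 -0.001 -1.   ] grip 0.901 F [-0.2 -0.5  0.5] q [-1.35  0.51  0.66  1.3  -0.31  1.43 -2.41]
```

View pics/s17c.png

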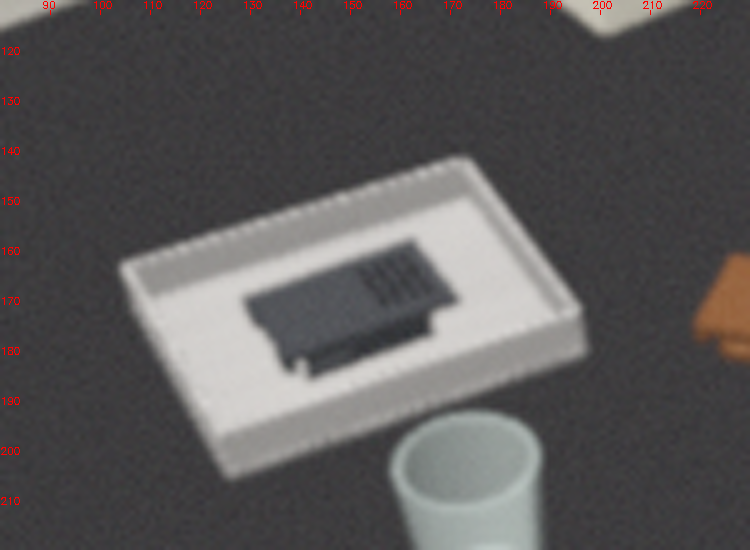

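View pics/s17f.png

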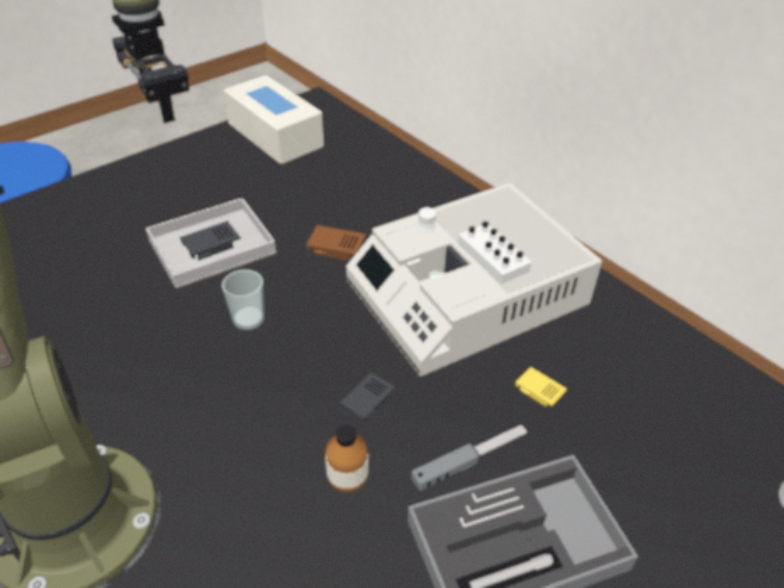

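View pics/t17.png

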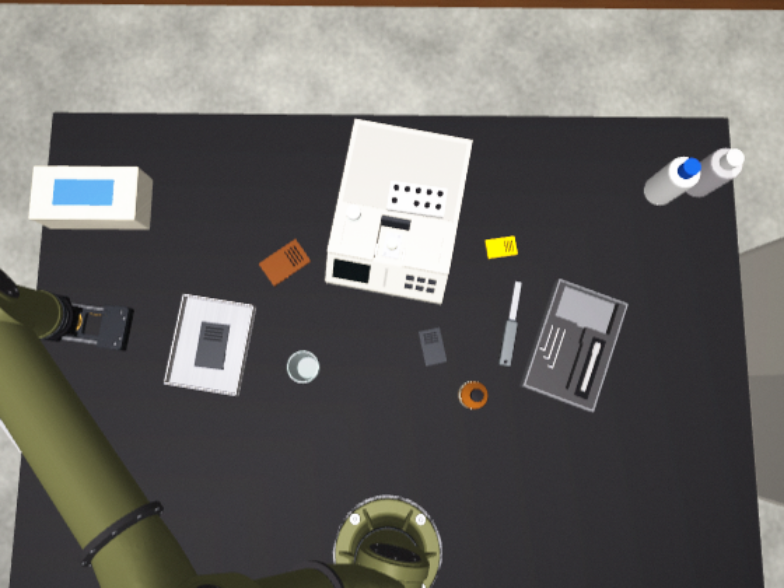

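The cover lies face up near the tray's centre (top view 212,344). The tool lies flat on the bench (side view 470,457). The bottle, beaker, jar and rack sit at their starting pixels, and the arm is clear of everything, so I'm handing in.

```bash
python3 -c "
from bench import ctrl
print(ctrl.close_job())"
```

```text
the job is handed in; nothing more can be done
None
```

The lamp bay is open and the job was handed in at about 28 s of the 72 s allowed; no verdict was reported.

- **What I did:** I lifted the pry tool out of the foam by its free blade, laid it on the bench and gripped it again by the handle. With the blade about 28 mm into the notch, I levered it to about 32 degrees. The cover snapped free, with its front about 14 mm proud in the picture. I then lowered the tool to the bench in the fingers, lifted the cover by its sides and set it on the parts tray's floor. I released it only after a contact reading of about 6 N.
- **Last checks:** The final pictures show the cover outer face up near the tray's centre and the tool flat on the bench. The bottle, beaker, jar and vial rack are at their starting pixels, and the arm touches nothing. Every force reading I took after a move was under 10 N.
- **Disagreements:** The parts tray's heading came out as -0.13 rad in one fit and -0.16 rad in a later one. Its near-left corner in the top view was off by about 3 pixels. The tray is wide enough that neither affects the placing. One picture taken partway through the prying made the cover's rear end look raised, but the next one showed it resting.

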